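# Level a sensor calibration table and start the run

## Robot

A 7-joint arm with a two-finger parallel gripper is mounted at the origin on the work surface. World frame = base frame: x ahead of the robot, y to its left, z up, the work surface at z = 0. Lengths are in mm, angles in rad, forces in N, time in s.
With the tool pointing down it reaches from about 425 to 925 mm from the base axis. Payload 6.8 kg.
Tool frame: the origin (TCP) lies midway between the tips of the shut fingers; the grasp point (between the pads) lies 19 mm behind it (ctrl.grip_point_offset is the distance from the TCP to the grasp point, in mm); z points along the fingers, y is the line along which they close (so a half turn about z gives the same grasp; the last joint's range is limited). The gripper opens to 85 mm and grips with 20 to 120 N. Pads are 22 mm wide; open, the fingers measure 114 mm over their backs; the gripper's body (76 mm by 85 mm) begins 54 mm behind the grasp point. The pads swing forward as they close: fully open they stand 13 mm farther back than shut.
Start: joints at [-1.374, 0.477, 0.022, 1.555, -0.011, 1.109, -0.083], TCP at [202.565, 643.906, 231.308] pointing down, gripper open.
Joint ranges: [-2.96, 2.96], [-0.34, 2.1], [-1.41, 1.46], [0.24, 2.44], [-1.37, 4.51], [0.17, 1.92], [-2.96, 2.96]. Speed limits (rad/s): [2.39, 2.39, 3.14, 3.14, 3.14, 3.14, 3.14].

## Interface

Orientations are given as a rotation vector (axis times angle).
In Python, from workcell import ctrl gives the robot as it stands.
- The arm moves only by the tool move_arm, never from a script. Its argument "targets" is a list of rows, each a list of 5 numbers: the shift along the tool's x, y, z in mm, then the turn about the tool's z in rad, then the finger opening in mm, from 0 to 85.4. A call has exactly 5 rows; each row is the pose to reach, as a shift and turn from the pose commanded when the call began, along the tool's axes at that moment; what a row does not reach only later rows make up. A row lasts 1/8 s, in which the tool goes at most 62.5 mm and 10.7 degrees, less where a joint would pass 70% of its speed; a pose out of reach is approached as far as the arm can. A call with a gripper value outside its range is refused whole. The fingers move at their own pace and stop on an object; the grip force is fixed at half the most. Time passes only in rows, so rows that repeat a pose let the fingers close, or fill a call up. It gives the time, the measured TCP pose, the force, the opening and the grip force at its end, in the units of the state.
- ctrl.get_obs(): the state, without advancing time (a new reading comes with each control period).
- ctrl.grab_frame(name): name is "side" or "top" or "wrist"; returns a dict with "image" (400x640x3 uint8, blue, green, red), "depth" (400x640 float32, mm along the optical axis (not along the pixel's ray), 0 where there is no reading), "vfov" (degrees; the focal length in pixels is half the picture's height over the tangent of half this angle, whatever the lens; pixels are square), "cx", "cy" (the principal point, pixels), "rvec" (rotation vector, rad) and "tvec" (3), from world to camera coordinates, as OpenCV has them. Camera axes: x right, y down, z forward; pixel columns grow to the right and rows downward; lengths in mm; the calibration is good to about 2 mm. A picture is of the moment at which its call begins.
- ctrl.close_job(): hands the job in; it is judged then, once.
Trained networks look in a picture, given as the dict that the camera call returned (one of the last four; its "shot" number tells which), for a name from the list of things; names that differ only in an ending like _2 or _b are one class to them, and where a whole thing is asked for, a point or a joint stands for the part that bears it (a point fixed in the world has none). Each returns a list of dicts, best first, with "p" (0 to 1); they miss things now and then, are a little off and sometimes report something else, mostly with a low value. They report only what shows in the picture. A call takes as long as a camera call.
- ctrl.recognise(picture, thing): "box" ([left, top, right, bottom] in pixels, round what is visible of it).
- ctrl.outline_of(picture, thing): "mask" (400x640 bool, what is visible of it) and "box" ([left, top, right, bottom] in pixels, round what is visible of it).
The state is a dict: "t": time; "joints": joint angles; "qd": joint speeds; "effort": joint torques, N m; "tcp_pos": TCP position; "ee_rot": TCP orientation; "contact_force": force on the tool from outside, world axes, zero at the start; "moment": the same for the moment, N m; "grip_width": opening from 0.0 (shut) to 1.0 (fully open); "grasp_force": force on a finger pad.
Only numpy, scipy, OpenCV 4.12 (cv2) and the standard library are available. Lean on these libraries where they do the work, as an engineer would, in place of code of your own. Each camera call takes 0.05 s, during which the arm holds its last target. There are 200 camera calls.

## Task

Get the tilt table ready for a calibration run: loosen the lock ring under the black knob, turn the knob until the plate is level and the needle stands on the thick mark, then turn the lock ring fully tight again. After that lay every sensor module flat and right way up on the plate, each inside an outlined place of its own and lined up with it, and once all are in place press the start key on the white control box fully down and let it go. Do not disturb the other things on the desk.

Things in the scene. Friction and masses are not known exactly. Their poses are not given: they have to be found in the camera images.
- lockring (a joint): hexagonal brass lock ring, 56 mm across flats, 18 mm tall, on the vertical screw of the tilt table's grey block. 0 = tight (against its stop), grows as it is turned counter-clockwise seen from above, up to 1.5 rad; free enough from 0.6 rad on. While it is tight the knob above is held fast. Stiffness: about 0.15 to 0.25 N m, stays where it is left
- ring_grip (a point): centre of the lock ring, on its axis at half height (117 mm above the desk; ring from 108 to 126 mm; the block's top lies at 100 mm). Turns with the ring: its x axis is square to one pair of flats, the other pairs lie at 60 and 120 degrees. The knob sticks up through the ring to 162 mm, within 23 mm of the axis
- knob (a joint): black bar knob of the tilt screw, directly above the lock ring, on the same axis. Grows as it is turned clockwise seen from above, which raises the plate's free edge: 1 rad tilts the plate by 0.04 rad. Range -3 to 1.5; about 0.17 N m, stays where it is left; blocked while the lock ring is tight
- knob_grip (a point): centre of the knob's bar, on the axis, 147 mm above the desk. The bar is 40 mm long along this point's x, 20 mm wide along its y, from 132 to 162 mm above the desk; turns with the knob
- tiltplate (a joint): tilt of the aluminium plate (190 mm along x, 230 mm along y, top face 72 mm above the desk when level, with a rim 4 mm wide and 6 mm high all round), hinged along the edge next to the grey block. 0 = level, negative = free edge low
- needle_tip (a point): tip of the red needle of the tilt dial on the lower half of the block, 42 mm from its pivot; the needle turns 10 times as far as the plate, clockwise from above as the free edge rises, and stands over the dial's one thick mark when the plate is level
- jig: the whole tilt table, fixed; origin under the middle of its base (base reaches 100 mm to either side along x, 180 mm along y). In its frame the screw axis is at x -45, y -135 mm, the dial's pivot at x 53, y -135 mm; the hinge line runs along x at y -75 mm, 62 mm up; the dial's thick mark lies from the pivot towards +x
- bay0 (a point): centre of an outlined place (76 mm along the plate's y, 48 mm along x) on the top face of the tilt plate; z is the plate's upward normal, y runs from the hinge to the free edge. A module belongs here lengthwise along y, plug to either end
- bay1 (a point): centre of an outlined place (76 mm along the plate's y, 48 mm along x) on the top face of the tilt plate; z is the plate's upward normal, y runs from the hinge to the free edge. A module belongs here lengthwise along y, plug to either end
- bay2 (a point): centre of an outlined place (76 mm along the plate's y, 48 mm along x) on the top face of the tilt plate; z is the plate's upward normal, y runs from the hinge to the free edge. A module belongs here lengthwise along y, plug to either end
- bay3 (a point): centre of an outlined place (76 mm along the plate's y, 48 mm along x) on the top face of the tilt plate; z is the plate's upward normal, y runs from the hinge to the free edge. A module belongs here lengthwise along y, plug to either end
- modA: sensor module: plain grey case 64 x 44 x 28 mm with a small metal plug (24 mm wide, 8 mm long) at its +x end, 72 mm long in all, 120 g, all four alike; origin at the centre of the 72 x 44 underside, x along its length towards the plug, z up; a paper label marks the top. Grip it across the 44 mm width. It may be absent (None)
- modB: sensor module: plain grey case 64 x 44 x 28 mm with a small metal plug (24 mm wide, 8 mm long) at its +x end, 72 mm long in all, 120 g, all four alike; origin at the centre of the 72 x 44 underside, x along its length towards the plug, z up; a paper label marks the top. Grip it across the 44 mm width. It may be absent (None)
- modC: sensor module: plain grey case 64 x 44 x 28 mm with a small metal plug (24 mm wide, 8 mm long) at its +x end, 72 mm long in all, 120 g, all four alike; origin at the centre of the 72 x 44 underside, x along its length towards the plug, z up; a paper label marks the top. Grip it across the 44 mm width. It may be absent (None)
- modD: sensor module: plain grey case 64 x 44 x 28 mm with a small metal plug (24 mm wide, 8 mm long) at its +x end, 72 mm long in all, 120 g, all four alike; origin at the centre of the 72 x 44 underside, x along its length towards the plug, z up; a paper label marks the top. Grip it across the 44 mm width. It may be absent (None)
- startkey (a joint): the start key, a round grey push button 30 mm across on the white control box: travel 6 mm, springs back; about 5 N presses it fully; pressed from 4 mm on
- startkey_top (a point): centre of the key's top face, 67 mm above the desk, pressed straight down
- reel: bystander: reel of solder, 60 mm across, 56 mm tall, standing; origin at the centre of its underside
- flux: bystander: bottle, 44 mm across, 100 mm tall; origin at the centre of its underside
- mug: bystander: mug, 80 mm across, 95 mm tall; origin at the centre of its underside
- driver: bystander: screwdriver, 190 mm, lying
- carton: bystander: cardboard carton 90 x 60 x 40 mm; origin at the centre of its underside
- mouse: bystander: computer mouse 105 x 60 x 32 mm; origin at the centre of its underside
- pastetin: bystander: flat round tin, 60 mm across, 24 mm tall; origin at the centre of its underside

How it is judged:
By the outcome, as a careful person would: the job done as asked, in the order asked, and still so for the second after the job is handed in, with the robot touching nothing.
Of modA, modB, modC, modD only 3 to 4 are there at a start; the rules pass over those that are not, and their reading is None.
At some moment in a run one of modA, modB, modC, modD may be knocked a few centimetres aside while the robot is not near it.
It also fails if it takes over 208 s, if anything falls off the work surface, if the arm or the gripper's body presses on something with over 40 N, if the wrist force passes 120 N, or if a joint passes its speed limit or range.

## Working session

There is one attempt and no reset: what is moved stays moved. The work goes in short steps, Python scripts to look and compute and a tool call to move; the robot and the scene stay as the last step left them, time stands still between calls to the robot, and variables do not carry over. Pictures are saved under pics/ and viewed, at most 14 in all, crops included, and the job is handed in when it is done.

Besides the shell and the picture viewer there is one more tool, called after "Call:" as name([rows], argument=value, ...), one row to a line, values as JSON. move_arm: Moves the arm, as the interface text tells. Its arguments: {"type":"object","properties":{"targets":{"type":"array","items":{"type":"array","items":{"type":"number"}}}},"required":["targets"]}

```bash
ls; mkdir -p pics
cat > h.py <<'E'
import numpy as np, cv2
from scipy.spatial.transform import Rotation as R
from workcell import ctrl
def f(p): return 200/np.tan(np.radians(p['vfov'])/2)
def cam(p):
    Rm=cv2.Rodrigues(np.array(p['rvec'],float))[0]; return Rm,np.array(p['tvec'],float)
def world(p,u,v,z=None):
    """pixel -> world; by depth, or on plane z"""
    Rm,t=cam(p); u=np.asarray(u,float);v=np.asarray(v,float)
    r=np.stack([(u-p['cx'])/f(p),(v-p['cy'])/f(p),np.ones_like(u)],-1)
    if z is None:
        d=p['depth'][np.round(v).astype(int),np.round(u).astype(int)]
        return (r*d[...,None]-t)@Rm
    c=-Rm.T@t; w=r@Rm
    return c+w*((z-c[2])/w[...,2])[...,None]
def pix(p,X):
    Rm,t=cam(p); c=np.atleast_2d(X)@Rm.T+t
    return np.stack([c[:,0]/c[:,2]*f(p)+p['cx'],c[:,1]/c[:,2]*f(p)+p['cy']],-1)
def cloud(p,mask):
    v,u=np.nonzero(mask&(p['depth']>0)); return world(p,u,v)
def tool():
    o=ctrl.get_obs(); return np.array(o['tcp_pos']),R.from_rotvec(o['ee_rot']),o
def shot(n,save=None):
    p=ctrl.grab_frame(n)
    if save: cv2.imwrite('pics/'+save+'.png',p['image'])
    return p
E
cat > a.py <<'E'
from h import *
T,Rt,o=tool(); print(T,Rt.as_matrix().round(3),o['contact_force'])
for n in ['top','side']:
    p=shot(n,n+'0'); print(n,p['cx'],p['cy'],p['vfov'],(-cam(p)[0].T@cam(p)[1]).round())
    for k in ['modA','lockring','knob','tiltplate','needle_tip','bay0','jig','startkey','reel','flux','mug','driver','carton','mouse','pastetin']:
        for d in ctrl.outline_of(p,k)[:5]:
            if d['p']<.3: continue
            c=cloud(p,d['mask']); 
            if len(c): print(k,round(d['p'],2),np.round(d['box']),np.median(c,0).round(),'z95',np.percentile(c[:,2],95).round(), 'ext',(np.percentile(c,98,0)-np.percentile(c,2,0)).round())
E
python3 a.py
```

```text
pics
[202.40704118 643.31532189 230.31648819] [[-0.954  0.3   -0.   ]
 [ 0.3    0.954 -0.002]
 [-0.    -0.002 -1.   ]] [ 1.0383702  -0.01003669  0.26919974]
top 317.35738488360806 201.97242623474614 46.90944564980609 [ 424.   10. 1468.]
modA 0.64 [400. 233. 420. 256.] [ 434. -304.   28.] z95 33.0 ext [66. 47. 21.]
lockring 0.57 [292. 217. 309. 237.] [459.  27. 125.] z95 131.0 ext [49. 42. 11.]
knob 0.7 [293. 218. 306. 232.] [478.  41. 160.] z95 165.0 ext [33. 31. 37.]
knob 0.38 [200. 176. 318. 249.] [527. 167.  63.] z95 104.0 ext [190. 343. 121.]
tiltplate 0.71 [202. 177. 283. 242.] [531. 220.  59.] z95 72.0 ext [184. 223.  30.]
tiltplate 0.65 [367. 144. 380. 162.] [ 727. -181.   70.] z95 101.0 ext [34. 37. 79.]
bay0 0.56 [199. 177. 281. 242.] [531. 218.  59.] z95 72.0 ext [182. 223.  30.]
jig 0.74 [200. 177. 319. 247.] [527. 167.  63.] z95 104.0 ext [190. 341. 122.]
startkey 0.6 [452. 207. 455. 215.] [ 541. -432.   67.] z95 71.0 ext [25. 25. 11.]
reel 0.92 [320. 139. 341. 159.] [727. -45.  55.] z95 60.0 ext [53. 50. 59.]
reel 0.58 [294. 218. 305. 236.] [478.  43. 160.] z95 165.0 ext
[... 1779 characters left out ...]
287. 183. 307. 196.] [481.  24. 122.] z95 126.0 ext [58. 49. 30.]
flux 0.7 [283. 156. 338. 186.] [542. 227.  57.] z95 69.0 ext [184. 230.  28.]
flux 0.68 [384. 241. 398. 264.] [ 730. -199.   56.] z95 96.0 ext [37. 25. 90.]
mug 0.56 [250. 124. 268. 153.] [331. 439.  62.] z95 92.0 ext [73. 81. 90.]
driver 0.95 [373. 300. 385. 374.] [ 648. -454.   21.] z95 25.0 ext [ 54. 168.  16.]
driver 0.64 [382. 180. 395. 204.] [796.  99.  28.] z95 32.0 ext [58. 95. 28.]
carton 0.71 [284. 155. 341. 189.] [543. 221.  58.] z95 73.0 ext [185. 261.  53.]
mouse 0.57 [382. 180. 395. 205.] [794.  98.  28.] z95 32.0 ext [55. 93. 27.]
pastetin 0.57 [239. 312. 265. 340.] [ 347. -370.   22.] z95 25.0 ext [54. 55. 25.]
```

```bash
python3 -c "
import cv2
a=cv2.imread('pics/top0.png')[110:300,190:480];cv2.imwrite('pics/t1.png',cv2.resize(a,None,fx=2.7,fy=2.7,interpolation=cv2.INTER_CUBIC))"
```

```text
(no output)
```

View pics/t1.png

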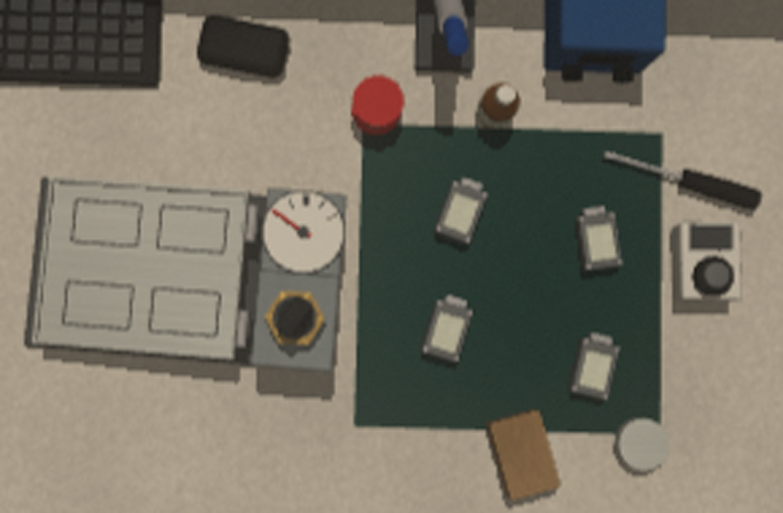

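View pics/side0.png

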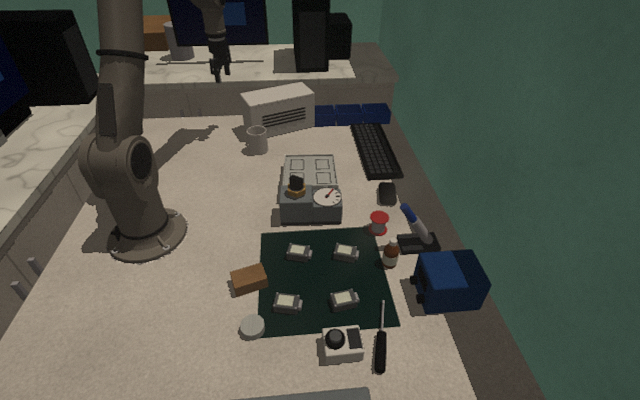

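The pictures show four modules on the green mat, all label up, at top-crop px (460,212), (600,240), (447,329) and (596,367). The needle stands about 57° counter-clockwise of the thick mark, so the knob needs roughly +2.5 rad. The knob is near world (478, 42), so I'm moving above it.

Call:
move_arm([
  [-30, -33, -10, 0, 85],
  [-60, -65, -20, 0, 85],
  [-90, -98, -30, 0, 85],
  [-120, -130, -40, 0, 85],
  [-147, -163, -45, 0, 85],
])

```text
t: 2.22
tcp_pos: [294.8, 443.1, 277.1]
ee_rot: [0.478, 3.105, 0.002]
contact_force: [0.5, -0.5, 1.2]
grip_width: 0.993
grasp_force: 0.0
```

Call:
move_arm([
  [-30, -33, -10, 0, 85],
  [-60, -65, -20, 0, 85],
  [-90, -98, -30, 0, 85],
  [-120, -130, -40, 0, 85],
  [-147, -163, -45, 0, 85],
])

```text
t: 2.85
tcp_pos: [386.0, 243.4, 322.1]
ee_rot: [0.477, 3.104, 0.002]
contact_force: [1.9, 0.4, 0.4]
grip_width: 0.999
grasp_force: 0.0
```

Call:
move_arm([
  [-30, -33, -10, 0, 85],
  [-60, -65, -20, 0, 85],
  [-90, -98, -30, 0, 85],
  [-120, -130, -40, 0, 85],
  [-147, -163, -45, 0, 85],
])

```text
t: 3.48
tcp_pos: [477.2, 43.7, 367.1]
ee_rot: [0.477, 3.104, 0.001]
contact_force: [0.1, -0.6, 0.2]
grip_width: 0.995
grasp_force: 0.0
```

```bash
cat > b.py <<'E'
from h import *
T,Rt,o=tool(); print(T,Rt.as_matrix()[:,0].round(3),o['joints'],o['contact_force'])
p=shot('wrist','w1'); print((-cam(p)[0].T@cam(p)[1]).round(),p['vfov'])
for k in ['lockring','knob','needle_tip','jig']:
    for d in ctrl.outline_of(p,k)[:2]:
        c=cloud(p,d['mask']); print(k,round(d['p'],2),np.round(d['box']),np.median(c,0).round())
E
python3 b.py
```

```text
[477.18042065  43.71110253 367.13150836] [-0.954  0.3   -0.001] [-0.68595378  0.0177637   0.47890821  1.84455739 -0.00899869  1.27972414
  1.06136705] [ 0.12260742 -0.55944984  0.19058241]
[396.  69. 509.] 69.15897275806435
lockring 0.95 [299. 136. 348. 183.] [464.  53. 126.]
knob 0.72 [309. 146. 341. 181.] [472.  46. 161.]
knob 0.19 [ 72. 259.  92. 275.] [ 539. -425.   66.]
needle_tip 0.74 [302. 137. 346. 179.] [467.  55. 126.]
jig 0.67 [287.  67. 522. 246.] [512. 170.  64.]
jig 0.51 [ 69. 258.  89. 276.] [ 537. -425.   66.]
```

View pics/w1.png

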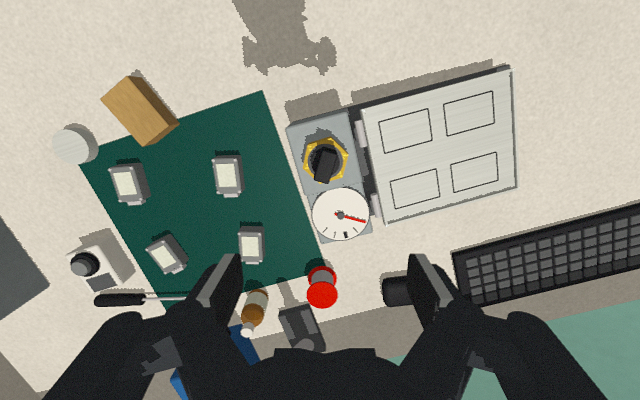

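The wrist view shows the ring and knob at about (325,160), the dial pivot at (341,215), and the four bays on the plate to the right. Next I fit the axis, the dial, the ring and bar yaws, and the needle.

```bash
cat > c.py <<'E'
from h import *
import sys
from scipy.optimize import least_squares
def jigfit(p,dbg=False):
    v,u=np.mgrid[0:400,0:640]; W=world(p,u,v); H=p['image'].astype(int); ok=p['depth']>0
    b,g,r=[H[...,i] for i in range(3)]
    near=ok&(np.hypot(W[...,0]-470,W[...,1]-48)<60)
    ring=near&(W[...,2]>121)&(W[...,2]<130); knob=near&(W[...,2]>155)&(W[...,2]<166)
    A=W[ring][:,:2]; K=W[knob][:,:2]
    print('ring n',len(A),'z',np.median(W[ring][:,2]).round(1),'knob n',len(K),'z',np.median(W[knob][:,2]).round(1))
    if len(K)>20:
        (c,s,a)=cv2.minAreaRect(K.astype(np.float32)); 
        if s[0]<s[1]: a+=90
        print('knob rect c',np.round(c,1),'size',np.round(s,1),'long-axis yaw deg',round((a+90)%180-90,1))
    if len(A)>50:
        # hexagon: area-consistency fit: points inside, tight
        def cost(q):
            n=np.radians(q[2]+60*np.arange(6)); d=(A-q[:2])@np.array([np.cos(n),np.sin(n)])
            return d.max(1)
        best=None
        for y in np.arange(0,60,1.):
            n=np.radians(y+60*np.arange(3)); N=np.array([np.cos(n),np.sin(n)])
            d=A@N; hi=np.percentile(d,99,0); lo=np.percentile(d,1,0); w=hi-lo
            s=w.sum()
            if best is None or s<best[0]: 
                m=(hi+lo)/2; c=np.linalg.lstsq(N.T,m,rcond=None)[0]; best=(s,y,w.round(1),c.round(1))
        print('ring flat-normal yaw deg',best[1:],)
    # needle
    red=ok&(r>110)&(r>2*g)&(r>2*b)&(np.hypot(W[...,0]-570,W[...,1]-40)<60)
    N=W[red][:,:2]; print('needle px',red.sum(),'z',np.median(W[red][:,2]).round(1) if red.any() else None)
    # dial: white
    s=ok&(np.hypot(W[...,0]-570,W[...,1]-40)<60)&(W[...,2]>97)&(W[...,2]<112)&(g>150)&(b>150)
    D=W[s|red]; 
    (dc,dr)=cv2.minEnclosingCircle(D[:,:2].astype(np.float32)); print('dial c',np.round(dc,1),'r',round(dr,1),'z',np.median(D[:,2]).round(1),'mean',D[:,:2].mean(0).round(1))
    if len(N)>5:
        m=N.mean(0); U=np.linalg.svd(N-m)[2][0]; U=U if U@(m-dc)>0 else -U
        print('needle yaw deg',np.degrees(np.arctan2(U[1],U[0])).round(1),'mean',m.round(1))
    # plate
    pl=ok&(abs(W[...,0]-540)<130)&(W[...,1]>85)&(W[...,1]<360)&(W[...,2]>30)&(W[...,2]<82)
    P=W[pl]; a=np.c_[P[:,:2],np.ones(len(P))]; k=np.linalg.lstsq(a,P[:,2],rcond=None)[0]
    res=abs(P[:,2]-a@k)<4; k=np.linalg.lstsq(a[res],P[res][:,2],rcond=None)[0]
    rc=cv2.minAreaRect(P[res][:,:2].astype(np.float32)); print('plate slope',k.round(4),'rect',np.round(rc[0],1),np.round(rc[1],1),round(rc[2],1))
if __name__=='__main__':
    jigfit(shot('wrist'));
E
python3 c.py
```

```text
ring n 733 z 125.9 knob n 526 z 161.6
knob rect c [474.3  46.1] size [20.  40.1] long-axis yaw deg -34.2
ring flat-normal yaw deg (np.float64(59.0), array([55. , 55.3, 55. ]), array([474. ,  46.2]))
needle px 59 z 86.3
dial c [557.2  40.9] r 50.0 z 99.4 mean [529.9  45.7]
needle yaw deg 55.5 mean [582.9  57.3]
plate slope [-4.70000e-03 -1.01600e-01  8.46092e+01] rect [525.8 210.7] [259.2 193.5] 86.6
```

Axis at (474.2, 46.2), ring flats at 59°, bar at −34°. Tilt is about −0.102 from both the slope and the needle, so the knob needs about 2.57 rad clockwise. I'm going to the ring.

Call:
move_arm([
  [1, 0, 40, 0.1, 85],
  [2, 1, 90, 0.2, 85],
  [3.6, 1.5, 140, 0.235, 85],
  [3.6, 1.5, 182, 0.235, 85],
  [3.6, 1.5, 182, 0.235, 85],
])

```text
t: 4.4
tcp_pos: [470.8, 48.4, 181.9]
ee_rot: [-0.833, -3.023, 0.006]
contact_force: [0.1, 0.3, 0.2]
grip_width: 0.996
grasp_force: 0.0
```

```bash
python3 -c "
from h import *
T,Rt,o=tool();print(T,Rt.as_matrix()[:,:2].round(3),Rt.inv().apply(np.array([474.2,46.2,99])-T).round(1),o['joints'][6])"
```

```text
[470.81428581  48.37412127 181.88535569] [[-0.859  0.512]
 [ 0.512  0.859]
 [ 0.005 -0.005]] [-4.4  0.3 82.9] 0.9387336978317958
```

Call:
move_arm([
  [-4.4, 0.3, 0, 0, 85],
  [-4.4, 0.3, 30, 0, 85],
  [-4.4, 0.3, 60, 0, 85],
  [-4.4, 0.3, 80, 0, 85],
  [-4.4, 0.3, 83, 0, 75],
])

```text
t: 5.03
tcp_pos: [478.4, 46.0, 102.1]
ee_rot: [0.837, 3.027, 0.001]
contact_force: [-0.0, 0.7, -0.2]
grip_width: 0.882
grasp_force: 0.0
```

Call:
move_arm([
  [0, 0, 0, 0, 60],
  [0, 0, 0, 0, 50],
  [0, 0, 0, 0, 45],
  [0, 0, 0, 0, 45],
  [0, 0, 0, 0, 45],
])

```text
t: 5.65
tcp_pos: [477.6, 44.1, 103.1]
ee_rot: [0.839, 3.027, -0.0]
contact_force: [-5.3, -5.0, 10.4]
grip_width: 0.642
grasp_force: 62.1
```

```bash
python3 -c "
from h import *
T,Rt,o=tool();print(T,Rt.as_matrix()[:,:2].round(3),o['joints'],o['contact_force'],o['moment'],o['grip_width']*85.4,o['grasp_force'])"
```

```text
[477.62938631  44.13270318 103.11985642] [[-0.857  0.515]
 [ 0.515  0.857]
 [-0.001 -0.   ]] [-0.58263764  0.36064619  0.43444177  2.14986389 -0.23894496  0.67566044
  1.04497736] [-5.25030527 -5.00292732 10.42090732] [-1.24713971  1.05762092  0.14335974] 54.79952506701741 62.07284152507782
```

Call:
move_arm([
  [0, 0, -1, 0, 68],
  [2, 0, -2, 0, 68],
  [4, 0, -2, 0, 68],
  [4, 0, -2, 0, 50],
  [4, 0, -2, 0, 45],
])

```text
t: 6.28
tcp_pos: [473.0, 46.8, 103.7]
ee_rot: [-0.837, -3.026, 0.002]
contact_force: [-5.7, -2.9, 12.4]
grip_width: 0.639
grasp_force: 62.0
```

Call:
move_arm([
  [0, 0, 0, 0, 45],
  [0, 0, 0, 0, 45],
  [0, 0, 0, 0, 45],
  [0, 0, 0, 0, 45],
  [0, 0, 0, 0, 45],
])

```text
t: 6.9
tcp_pos: [473.0, 46.8, 103.7]
ee_rot: [-0.837, -3.026, 0.002]
contact_force: [-5.7, -3.2, 12.6]
grip_width: 0.641
grasp_force: 62.0
```

Call:
move_arm([
  [0, 0, -1, -0.18, 45],
  [0, 0, -2, -0.36, 45],
  [0, 0, -2, -0.54, 45],
  [0, 0, -2, -0.72, 45],
  [0, 0, -2, -0.9, 45],
])

```text
t: 7.52
tcp_pos: [472.8, 44.4, 104.0]
ee_rot: [0.567, -3.087, 0.005]
contact_force: [2.7, -9.7, -10.8]
grip_width: 0.638
grasp_force: 68.0
```

Call:
move_arm([
  [0, 0, 0, -0.1, 45],
  [0, 0, 0, -0.1, 45],
  [0, 0, 0, -0.1, 65],
  [0, 0, -10, -0.1, 85],
  [0, 0, -40, -0.1, 85],
])

```text
t: 8.15
tcp_pos: [473.3, 48.1, 145.5]
ee_rot: [0.717, -3.056, -0.0]
contact_force: [-0.3, 0.7, -0.1]
grip_width: 1.0
grasp_force: 0.0
```

Call:
move_arm([
  [0, 0, -40, 0, 85],
  [0, 0, -90, 0, 85],
  [0, 0, -120, 0, 85],
  [0, 0, -120, 0, 85],
  [0, 0, -120, 0, 85],
])

```text
t: 8.78
tcp_pos: [473.6, 48.0, 265.2]
ee_rot: [0.717, -3.059, -0.0]
contact_force: [-0.6, -0.2, -0.4]
grip_width: 0.995
grasp_force: 0.0
```

```bash
sed -i 's/D=W\[s|red\]/D=W[s]/' c.py
cat >> c.py <<'E'
    T,Rt,o=tool(); print(T.round(1),'toolyaw y',np.degrees(np.arctan2(Rt.as_matrix()[1,1],Rt.as_matrix()[0,1])).round(1),'to axis',Rt.inv().apply(np.array([474.2,46.2,132])-T).round(1),np.round(o['joints'],2),o['contact_force'])
E
python3 c.py
```

```text
ring n 1166 z 125.9 knob n 987 z 161.6
knob rect c [474.   45.7] size [20.4 39.9] long-axis yaw deg -34.5
ring flat-normal yaw deg (np.float64(56.0), array([55.5, 55.2, 55.1]), array([473.8,  45.7]))
needle px 85 z 86.3
dial c [522.4  41.3] r 34.2 z 99.6 mean [517.5  37.3]
needle yaw deg 56.8 mean [583.   57.7]
plate slope [-4.20000e-03 -1.00700e-01  8.41837e+01] rect [525.2 209.6] [259.9 194.6] 86.9
[473.3  47.8 264.7] toolyaw y 116.4 to axis [ -0.2  -1.9 132.7] [-0.44  0.11  0.22  1.99 -0.03  1.05  1.83] [ 0.77649185  0.28567481 -0.19756263]
```

Call:
move_arm([
  [0, -1.9, 20, 0.18, 85],
  [0, -1.9, 40, 0.36, 85],
  [0, -1.9, 60, 0.54, 85],
  [0, -1.9, 75, 0.72, 85],
  [0, -1.9, 75, 0.9, 85],
])

```text
t: 9.45
tcp_pos: [473.0, 45.6, 187.9]
ee_rot: [-0.693, -3.06, 0.004]
contact_force: [-0.3, -0.0, 0.2]
grip_width: 0.996
grasp_force: 0.0
```

Call:
move_arm([
  [0, 0, 0, 0.163, 75],
  [0, 0, 0, 0.163, 65],
  [0, 0, 0, 0.163, 55],
  [0, 0, 0, 0.163, 55],
  [0, 0, 0, 0.163, 55],
])

```text
t: 10.07
tcp_pos: [474.8, 45.9, 190.3]
ee_rot: [0.931, 3.0, 0.0]
contact_force: [-0.2, 0.6, 0.0]
grip_width: 0.641
grasp_force: 0.0
```

```bash
python3 -c "
from h import *
T,Rt,o=tool(); print(T.round(1),'toolyaw y',np.degrees(np.arctan2(Rt.as_matrix()[1,1],Rt.as_matrix()[0,1])).round(1),'to axis',Rt.inv().apply(np.array([474,46,132])-T).round(1),np.round(o['joints'],2))"
```

```text
[474.8  45.9 190.3] toolyaw y 55.5 to axis [ 0.8 -0.4 58.3] [-0.53  0.2   0.34  2.08 -0.09  0.88  0.83]
```

Aligned. Now down, close on the bar, and turn it clockwise.

Call:
move_arm([
  [0.8, -0.4, 25, 0, 50],
  [0.8, -0.4, 50, 0, 50],
  [0.8, -0.4, 57, 0, 50],
  [0.8, -0.4, 57, 0, 30],
  [0.8, -0.4, 57, 0, 10],
])

```text
t: 10.7
tcp_pos: [474.5, 46.1, 134.2]
ee_rot: [0.932, 2.999, 0.001]
contact_force: [0.2, 0.0, -1.3]
grip_width: 0.221
grasp_force: 58.9
```

Call:
move_arm([
  [0, 0, 0, 0, 10],
  [0, 0, 0, 0, 10],
  [0, 0, 0, 0, 10],
  [0, 0, 0, 0.18, 10],
  [0, 0, 0, 0.36, 10],
])

```text
t: 11.32
tcp_pos: [474.8, 46.4, 134.2]
ee_rot: [1.462, 2.779, 0.003]
contact_force: [-1.4, 0.2, 4.3]
grip_width: 0.222
grasp_force: 59.5
```

Call:
move_arm([
  [0, 0, 0, 0.18, 10],
  [0, 0, 0, 0.36, 10],
  [0, 0, 0, 0.54, 10],
  [0, 0, 0, 0.72, 10],
  [0, 0, 0, 0.9, 10],
])

```text
t: 11.95
tcp_pos: [475.9, 46.5, 134.2]
ee_rot: [2.524, 1.867, 0.006]
contact_force: [3.4, -0.0, -0.3]
grip_width: 0.225
grasp_force: 58.9
```

Call:
move_arm([
  [0, 0, 0, 0.18, 10],
  [0, 0, 0, 0.36, 10],
  [0, 0, 0, 0.54, 10],
  [0, 0, 0, 0.72, 10],
  [0, 0, 0, 0.9, 10],
])

```text
t: 12.58
tcp_pos: [476.7, 45.8, 134.3]
ee_rot: [3.085, 0.583, 0.009]
contact_force: [7.2, -2.6, -4.3]
grip_width: 0.222
grasp_force: 58.6
```

```bash
python3 c.py
```

```text
ring n 2704 z 125.9 knob n 3953 z 161.6
knob rect c [476.3  44.9] size [41.3 42.7] long-axis yaw deg -28.9
ring flat-normal yaw deg (np.float64(57.0), array([44.8, 55.1, 39.3]), array([482.3,  48.2]))
needle px 476 z 86.2
dial c [521.2  42.1] r 34.0 z 99.7 mean [516.5  39. ]
needle yaw deg 6.7 mean [594.   43.2]
plate slope [-3.60000e-03 -1.51000e-02  7.50216e+01] rect [513.1 184.4] [175.1 198.8] 2.3
[476.6  45.8 134.2] toolyaw y -69.1 to axis [-2.1 -1.3  2.2] [-0.91  0.38  0.85  2.15 -0.41  0.77 -1.01] [ 6.58392019 -1.88737449 -0.6915318 ]
```

Call:
move_arm([
  [-1, 0, 0, 0.15, 10],
  [-2, 0, 0, 0.3, 10],
  [-2, 0, 0, 0.42, 10],
  [-2, 0, 0, 0.42, 10],
  [-2, 0, 0, 0.42, 10],
])

```text
t: 13.25
tcp_pos: [476.7, 45.3, 134.3]
ee_rot: [3.14, -0.065, 0.016]
contact_force: [14.7, -1.6, -12.5]
grip_width: 0.218
grasp_force: 59.6
```

```bash
cat >> c.py <<'E'
    p=shot('wrist'); u,v=pix(p,[[572,40.4,86]])[0]; u,v=int(u),int(v); print(u,v)
    X=[[572+40*np.cos(a),40.4+40*np.sin(a),86] for a in np.radians([-6,-3.3,0])]; print(pix(p,X).round(1))
    a=p['image'][max(v-75,0):v+75,max(u-100,0):u+100]; cv2.imwrite('pics/'+sys.argv[1]+'.png',cv2.resize(a,None,fx=4,fy=4,interpolation=cv2.INTER_CUBIC))
E
python3 c.py n1
```

```text
ring n 2769 z 125.9 knob n 3938 z 161.6
knob rect c [476.1  43.8] size [41.2 41.9] long-axis yaw deg -53.2
ring flat-normal yaw deg (np.float64(57.0), array([54.7, 54.5, 32.2]), array([483. ,  44.8]))
needle px 470 z 86.1
dial c [521.2  39.9] r 32.7 z 99.8 mean [515.6  35. ]
needle yaw deg -2.5 mean [593.7  39.3]
plate slope [-3.000e-04  5.000e-04  7.188e+01] rect [527.5 195.2] [219.1 190.1] 86.9
[476.7  45.3 134.3] toolyaw y -92.4 to axis [-2.6 -0.8  2.3] [-0.99  0.42  0.96  2.16 -0.49  0.79 -1.33] [ 14.37116616  -2.07136083 -12.64367575]
325 75
[[ 3.306e+02 -3.000e-01]
 [ 3.272e+02 -4.000e-01]
 [ 3.232e+02 -4.000e-01]]
```

View pics/n1.png

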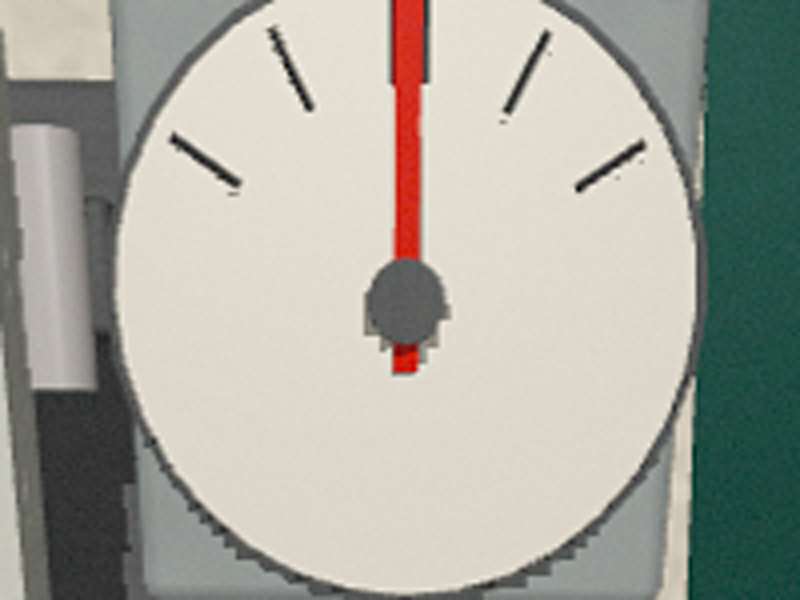

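The needle covers the thick mark symmetrically at about (410,40) in the crop, and the plate slope reads about 0. Releasing, rising and rotating to the ring's flats.

Call:
move_arm([
  [0, 0, 0, 0, 20],
  [0, 0, 0, 0, 40],
  [0, 0, -20, 0, 60],
  [0, 0, -40, 0, 75],
  [0, 0, -75, 0, 85],
])

```text
t: 13.98
tcp_pos: [470.9, 45.3, 208.3]
ee_rot: [3.14, -0.065, -0.004]
contact_force: [-0.2, 0.7, 0.5]
grip_width: 0.997
grasp_force: 0.0
```

Call:
move_arm([
  [0, 0, -30, -0.17, 85],
  [0, 0, -40, -0.34, 85],
  [0, 0, -40, -0.5, 85],
  [0, 0, -40, -0.5, 85],
  [0, 0, -40, -0.5, 85],
])

```text
t: 14.6
tcp_pos: [471.7, 45.3, 248.1]
ee_rot: [-3.06, -0.709, 0.001]
contact_force: [-0.2, 0.1, 0.9]
grip_width: 0.998
grasp_force: 0.0
```

```bash
sed -i 's/np.array(\[474.2,46.2,132\])/np.array([474,46,101])/' c.py; python3 c.py n2
```

```text
ring n 1388 z 125.9 knob n 1115 z 161.6
knob rect c [475.1  45.4] size [20.3 39.6] long-axis yaw deg -1.9
ring flat-normal yaw deg (np.float64(58.0), array([55.6, 55. , 54.5]), array([475.3,  45.5]))
needle px 170 z 86.3
dial c [521.2  41.1] r 34.0 z 99.7 mean [516.4  39.6]
needle yaw deg -2.7 mean [594.4  39.5]
plate slope [-1.20000e-03  1.20000e-03  7.21454e+01] rect [527.3 213.3] [251.9 187.3] 87.2
[471.8  45.3 248.1] toolyaw y -63.9 to axis [  2.4   0.4 147.1] [-1.14  0.18  1.04  2.05 -0.18  1.01 -1.12] [-0.4921707   0.77738543  0.22784156]
374 91
[[398.5  53.7]
 [396.9  52.6]
 [394.9  51.3]]
```

Call:
move_arm([
  [2.5, 0.4, 40, 0.02, 85],
  [2.5, 0.4, 80, 0.02, 85],
  [2.5, 0.4, 115, 0.02, 85],
  [2.5, 0.4, 135, 0.02, 85],
  [2.5, 0.4, 145, 0.02, 80],
])

```text
t: 15.32
tcp_pos: [473.9, 45.8, 102.1]
ee_rot: [3.066, 0.682, -0.003]
contact_force: [0.8, 0.1, 1.3]
grip_width: 0.931
grasp_force: 0.0
```

Call:
move_arm([
  [0, 0, 0, 0, 70],
  [0, 0, 0, 0, 60],
  [0, 0, 0, 0, 45],
  [0, 0, 0, 0, 45],
  [0, 0, 0, 0, 45],
])

```text
t: 15.95
tcp_pos: [475.6, 45.3, 104.7]
ee_rot: [3.066, 0.683, 0.004]
contact_force: [-1.4, -2.8, 8.4]
grip_width: 0.643
grasp_force: 61.7
```

Call:
move_arm([
  [0, 0, -1, 0.18, 45],
  [0, 0, -1, 0.36, 45],
  [0, 0, -1, 0.54, 45],
  [0, 0, -1, 0.72, 45],
  [0, 0, -1, 0.88, 45],
])

```text
t: 16.58
tcp_pos: [475.5, 45.3, 105.0]
ee_rot: [3.063, -0.695, 0.005]
contact_force: [3.7, -4.5, -7.2]
grip_width: 0.638
grasp_force: 68.0
```

Call:
move_arm([
  [0, 0, 0, 0.1, 45],
  [0, 0, 0, 0.18, 45],
  [0, 0, 0, 0.26, 45],
  [0, 0, 0, 0.3, 45],
  [0, 0, 0, 0.3, 45],
])

```text
t: 17.2
tcp_pos: [476.5, 44.8, 105.2]
ee_rot: [2.934, -1.102, 0.008]
contact_force: [2.8, -11.7, -2.7]
grip_width: 0.636
grasp_force: 137.0
```

```bash
python3 -c "
from h import *
T,Rt,o=tool(); print(T.round(1),'toolyaw y',np.degrees(np.arctan2(Rt.as_matrix()[1,1],Rt.as_matrix()[0,1])).round(1),o['moment'],o['contact_force'],np.round(o['joints'],2))"
```

```text
[476.5  44.8 105.2] toolyaw y -131.2 [-2.21643869 -1.13654469  7.28395515] [  2.79922359 -11.66084275  -2.73891031] [-1.08  0.62  1.14  2.18 -0.77  0.84 -1.74]
```

Call:
move_arm([
  [0, 0, 0, -0.05, 50],
  [0, 0, 0, -0.05, 65],
  [0, 0, 0, -0.05, 85],
  [0, 0, -10, -0.05, 85],
  [0, 0, -50, -0.05, 85],
])

```text
t: 17.82
tcp_pos: [473.4, 46.0, 154.4]
ee_rot: [2.954, -1.065, -0.004]
contact_force: [0.1, 0.3, 1.1]
grip_width: 0.989
grasp_force: 0.0
```

Call:
move_arm([
  [0, 0, -60, 0, 85],
  [0, 0, -110, 0, 85],
  [0, 0, -150, 0, 85],
  [0, 0, -150, 0, 85],
  [0, 0, -150, 0, 85],
])

```text
t: 18.45
tcp_pos: [473.9, 46.1, 304.0]
ee_rot: [-2.955, 1.064, 0.002]
contact_force: [0.2, 0.9, -0.6]
grip_width: 0.994
grasp_force: 0.0
```

```bash
python3 c.py n3
cat > m.py <<'E'
from h import *
def mods(p,bays=True):
    out=[]
    v,u=np.mgrid[0:400,0:640]; W=world(p,u,v); ok=p['depth']>0
    s=ok&(W[...,2]>22)&(W[...,2]<31)&(W[...,0]>380)&(W[...,0]<700)&(W[...,1]<-70)&(W[...,1]>-430)
    n,l,st,_=cv2.connectedComponentsWithStats(s.astype(np.uint8))
    for i in range(1,n):
        if st[i,4]<60: continue
        P=W[l==i]; c,sz,a=cv2.minAreaRect(P[:,:2].astype(np.float32))
        if sz[0]<sz[1]: a+=90; sz=sz[::-1]
        if not(52<sz[0]<85 and 35<sz[1]<55): print('  skip',np.round(c),np.round(sz)); continue
        print('mod c',np.round(c,1),'size',np.round(sz,1),'long yaw',round((a+90)%180-90,1),'z',P[:,2].mean().round(1),st[i,:4])
    if bays:
        cy,sy=np.cos(np.radians(-2.9)),np.sin(np.radians(-2.9))
        g=p['image'].mean(2)
        q=ok&(abs(W[...,2]-72)<5)
        X=(W[...,0]-474.2)*cy+(W[...,1]-46)*sy-45; Y=-(W[...,0]-474.2)*sy+(W[...,1]-46)*cy-135
        s=q&(abs(X)<85)&(Y>-60)&(Y<140)&(g<cv2.medianBlur(p['image'],15).mean(2)-25)
        n,l,st,_=cv2.connectedComponentsWithStats(s.astype(np.uint8))
        for i in range(1,n):
            if st[i,4]<30: continue
            m=l==i; c,sz,a=cv2.minAreaRect(np.c_[W[m][:,0],W[m][:,1]].astype(np.float32))
            print('bay',np.round(c,1),np.round(sz,1),round(a,1),'jig',X[m].min().round(),X[m].max().round(),Y[m].min().round(),Y[m].max().round())
if __name__=='__main__':
    for n in ['wrist','top']: print(n); mods(shot(n))
E
python3 m.py
```

```text
ring n 976 z 125.9 knob n 764 z 161.6
knob rect c [474.3  45.2] size [20.4 40.2] long-axis yaw deg -2.8
ring flat-normal yaw deg (np.float64(55.0), array([55.1, 55.6, 54.4]), array([474.9,  45. ]))
needle px 114 z 86.4
dial c [0. 0.] r 0.0 z nan mean [nan nan]
needle yaw deg -2.2 mean [594.5  39.1]
plate slope [2.00000e-04 1.50000e-03 7.14164e+01] rect [528.9 213.2] [251.1 189. ] 86.7
[473.7  45.8 303.5] toolyaw y -129.7 to axis [  0.3  -0.6 202.5] [-1.46  0.23  1.46  1.97 -0.25  1.16 -2.17] [-1.10373978 -0.4916024  -0.85270077]
273 100
[[252.7  69.4]
 [251.4  70.4]
 [249.9  71.7]]
wrist
  skip [ 580. -127.] [38. 11.]
mod c [ 424.9 -300.5] size [53.7 45.6] long yaw -13.0 z 27.5 [536   0  47  43]
mod c [ 469.  -129.9] size [65.8 44.5] long yaw -15.5 z 27.7 [404  47  45  60]
bay [572.9 165.4] [79.8 50.9] 87.0 jig 22.0 73.0 -51.0 29.0
bay [578.1 265.7] [81.  50.8] 87.2 jig 22.0 73.0 49.0 130.0
bay [478.6 170.5] [79.3 51.1] 87.0 jig -73.0 -21.0 -50.0 29.0
bay [484.3 270.4] [80.3 50.5] 87.1 jig -72.0 -21.0 49.0 130.0
top
mod c [ 610.6 -146.5] size [66.2 43.5] long yaw -20.0 z 27.2 [351 177  20  23]
mod c [ 583.1 -307.5] size [69.8 46. ] long yaw 7.6 z 27.1 [404 187  16  23]
mod c [ 474.5 -133.7] size [71.3 43.6] long yaw -15.2 z 27.2 [346 219  19  25]
mod c [ 435.3 -305.3] size [71.4 44.6] long yaw -12.7 z 27.2 [401 233  18  25]
bay [599.9 282. ] [29.7 62. ] 31.4 jig 39.0 76.0 73.0 127.0
bay [558.3 262.7] [76.7  9.4] 86.9 jig 23.0 33.0 47.0 124.0
bay [507.5 286.1] [25.7 57.3] 27.4 jig -49.0 -18.0 76.0 126.0
bay [462.3 274. ] [68.8 13.6] 76.4 jig -71.0 -55.0 57.0 126.0
  return _methods._mean(a, axis=axis, dtype=dtype,
  ret = ret.dtype.type(ret / rcount)
c.py:34: RuntimeWarning: Mean of empty slice.
  (dc,dr)=cv2.minEnclosingCircle(D[:,:2].astype(np.float32)); print('dial c',np.round(dc,1),'r',round(dr,1),'z',np.median(D[:,2]).round(1),'mean',D[:,:2].mean(0).round(1))
  ret = um.true_divide(
```

Ring tight again (7 N m at the stop) and the needle is still on the mark. Now the modules: bays are measured, and I start with the one near (470, −131).

```bash
cat > g.py <<'E'
from h import *
def yaw(): 
    m=tool()[1].as_matrix(); return np.degrees(np.arctan2(m[1,1],m[0,1]))
def plan(x,y,z,yw):
    T,Rt,o=tool(); d=Rt.inv().apply(np.array([x,y,z])-T)
    t=-np.radians((yw-yaw()+180)%360-180); print('shift',d.round(1),'turn',round(t,3),'| tcp',T.round(1),'yaw',yaw().round(1),'j',np.round(o['joints'],2))
if __name__=='__main__':
    import sys; plan(*map(float,sys.argv[1:]))
E
python3 g.py 470 -131.5 140 -105.3
```

```text
shift [110.  138.1 163.9] turn -0.426 | tcp [473.8  45.4 303.4] yaw -129.7 j [-1.46  0.23  1.45  1.97 -0.25  1.16 -2.17]
```

Call:
move_arm([
  [35, 45, 0, -0.1, 70],
  [70, 90, 0, -0.2, 70],
  [105, 133, 20, -0.3, 70],
  [110, 138, 70, -0.426, 70],
  [110, 138, 125, -0.426, 70],
])

```text
t: 19.27
tcp_pos: [470.8, -133.1, 177.2]
ee_rot: [3.112, -0.42, -0.001]
contact_force: [1.0, 2.3, 0.4]
grip_width: 0.819
grasp_force: 0.0
```

Call:
move_arm([
  [0, 0, 39, 0, 70],
  [0, 0, 39, 0, 70],
  [0, 0, 39, 0, 70],
  [0, 0, 39, 0, 70],
  [0, 0, 39, 0, 70],
])

```text
t: 19.9
tcp_pos: [472.2, -130.2, 141.4]
ee_rot: [-3.114, 0.414, -0.003]
contact_force: [-0.0, -0.8, 0.3]
grip_width: 0.815
grasp_force: 0.0
```

```bash
cat > k.py <<'E'
from g import *
import m
# fit the module (or bay) nearest to the tool in the wrist picture, in tool axes
def near(p=None,save=None,zt=28):
    p=p or shot('wrist',save); T,Rt,o=tool(); v,u=np.mgrid[0:400,0:640]; W=world(p,u,v); ok=p['depth']>0
    d=np.hypot(W[...,0]-T[0],W[...,1]-T[1]); s=ok&(abs(W[...,2]-zt)<4)&(d<75)
    n,l,st,_=cv2.connectedComponentsWithStats(s.astype(np.uint8)); i=1+np.argmax(st[1:,4]); P=W[l==i]
    L=(Rt.inv().apply(P-T))[:,:2]; c,sz,a=cv2.minAreaRect(L.astype(np.float32))
    if sz[0]<sz[1]: a+=90; sz=sz[::-1]
    print('px',st[i],'tool-frame c',np.round(c,1),'size',np.round(sz,1),'long vs tool x deg',round((a+90)%180-90,1),'world',np.round(P.mean(0),1)); return p
if __name__=='__main__':
    import sys
    near(save=sys.argv[1]); plan(0,0,0,0)
E
python3 k.py w2
```

```text
px [ 302  161   48   65 3001] tool-frame c [-3.1  0.9] size [63.2 43.8] long vs tool x deg 0.9 world [ 470.4 -130.3   27.8]
shift [-489.8   -2.   140.4] turn -1.835 | tcp [ 472.  -130.1  141.2] yaw -105.2 j [-0.62  0.43  0.96  2.12 -0.49  0.82 -1.19]
```

View pics/w2.png

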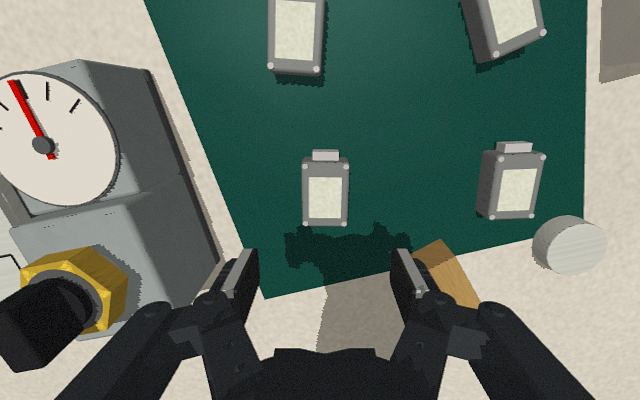

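The view shows the module at (325,192), cleanly aligned between the fingers with its plug away from the camera. I'm grasping it.

Call:
move_arm([
  [-3, 1, 20, 0.015, 70],
  [-3, 1, 60, 0.015, 70],
  [-3, 1, 100, 0.015, 70],
  [-3, 1, 125, 0.015, 70],
  [-3, 1, 133, 0.015, 70],
])

```text
t: 20.58
tcp_pos: [467.8, -130.3, 6.6]
ee_rot: [-3.111, 0.438, 0.002]
contact_force: [-0.5, 0.1, 0.2]
grip_width: 0.815
grasp_force: 0.0
```

Call:
move_arm([
  [0, 0, 0, 0, 60],
  [0, 0, 0, 0, 45],
  [0, 0, 0, 0, 30],
  [0, 0, 0, 0, 30],
  [0, 0, 0, 0, 30],
])

```text
t: 21.2
tcp_pos: [469.1, -130.5, 8.6]
ee_rot: [-3.11, 0.438, -0.003]
contact_force: [-0.1, 0.7, 7.5]
grip_width: 0.501
grasp_force: 61.1
```

```bash
python3 g.py 478.6 170.5 250 -3
```

```text
shift [ -73.5 -292.2 -241.2] turn -1.798 | tcp [ 469.1 -130.5    8.6] yaw -106.0 j [-0.38  0.64  0.68  2.19 -0.77  0.57 -0.98]
```

```bash
cat > ch.py <<'E'
from g import *
import sys,json
# chain of call-end poses [x,y,z,toolyaw]; prints the shift of each from the one before
def chain(wps):
    T,Rt,o=tool(); yw=yaw(); print('tcp',T.round(1),'yaw',yw.round(1),'grip',round(o['grip_width']*85.4,1),'F',np.round(o['contact_force'],1),'j7',round(o['joints'][6],2))
    for w in wps:
        c,s=np.cos(np.radians(yw)),np.sin(np.radians(yw)); y=np.array([c,s,0]); x=np.array([-s,c,0]); d=np.array(w[:3])-T
        t=-np.radians((w[3]-yw+180)%360-180); print(w,'->',np.round([d@x,d@y,-d[2]],1),'turn',round(t,3),'len',np.linalg.norm(d).round())
        T=np.array(w[:3],float); yw=w[3]
if __name__=='__main__': chain(json.loads(sys.argv[1]))
E
python3 ch.py '[[469,-110,200,-80],[472,30,250,-40],[478.4,166.5,200,-3],[478.4,166.5,130,-3]]'
```

```text
tcp [ 469.1 -130.5    8.6] yaw -106.0 grip 42.8 F [-0.1  0.7  7.5] j7 -0.98
[469, -110, 200, -80] -> [  -5.7  -19.7 -191.4] turn -0.455 len 192.0
[472, 30, 250, -40] -> [  27.3 -137.4  -50. ] turn -0.698 len 149.0
[478.4, 166.5, 200, -3] -> [108.7 -82.8  50. ] turn -0.646 len 146.0
[478.4, 166.5, 130, -3] -> [ 0.  0. 70.] turn -0.0 len 70.0
```

Call:
move_arm([
  [0, 0, -20, 0, 30],
  [0, 0, -60, -0.1, 30],
  [-2, -7, -105, -0.2, 30],
  [-4, -14, -150, -0.33, 30],
  [-6, -20, -191, -0.455, 30],
])

```text
t: 21.82
tcp_pos: [467.8, -109.5, 200.3]
ee_rot: [-3.129, -0.28, -0.002]
contact_force: [-0.1, 0.9, -0.9]
grip_width: 0.503
grasp_force: 61.5
```

Call:
move_arm([
  [5, -25, -20, -0.14, 30],
  [11, -53, -35, -0.28, 30],
  [16, -81, -50, -0.42, 30],
  [22, -109, -50, -0.56, 30],
  [27, -137, -50, -0.698, 30],
])

```text
t: 22.45
tcp_pos: [470.5, 30.8, 249.1]
ee_rot: [-2.844, -1.334, -0.003]
contact_force: [0.7, 0.0, -1.6]
grip_width: 0.498
grasp_force: 61.6
```

Call:
move_arm([
  [22, -17, 0, -0.13, 30],
  [44, -33, 0, -0.26, 30],
  [66, -50, 10, -0.39, 30],
  [88, -66, 30, -0.52, 30],
  [109, -83, 50, -0.646, 30],
])

```text
t: 23.08
tcp_pos: [477.2, 167.6, 198.5]
ee_rot: [2.274, 2.167, 0.002]
contact_force: [0.2, 0.5, -1.1]
grip_width: 0.495
grasp_force: 61.5
```

Call:
move_arm([
  [0, 0, 30, 0, 30],
  [0, 0, 55, 0, 30],
  [0, 0, 70, 0, 30],
  [0, 0, 70, 0, 30],
  [0, 0, 70, 0, 30],
])

```text
t: 23.7
tcp_pos: [477.8, 166.9, 129.2]
ee_rot: [2.279, 2.162, 0.002]
contact_force: [0.3, -0.2, -1.2]
grip_width: 0.503
grasp_force: 61.6
```

```bash
python3 ch.py '[[478.4,166.5,82,-3]]'
python3 - <<'E'
from h import *
import m
p=shot('wrist','w3'); m.mods(p)
E
```

```text
tcp [477.8 166.9 129.2] yaw -3.0 grip 42.9 F [ 0.3 -0.2 -1.2] j7 -0.23
[478.4, 166.5, 82, -3] -> [-0.4  0.6 47.2] turn -0.0 len 47.0
bay [484.4 268.1] [73.6 50.6] 87.0 jig -71.0 -21.0 51.0 124.0
bay [578.4 263.3] [73.7 51.4] 87.2 jig 22.0 74.0 50.0 124.0
bay [480.6 195.7] [28.6 50.6] 86.8 jig -71.0 -21.0 0.0 29.0
bay [573.3 165.1] [78.9 51.6] 86.7 jig 22.0 74.0 -50.0 28.0
```

View pics/w3.png

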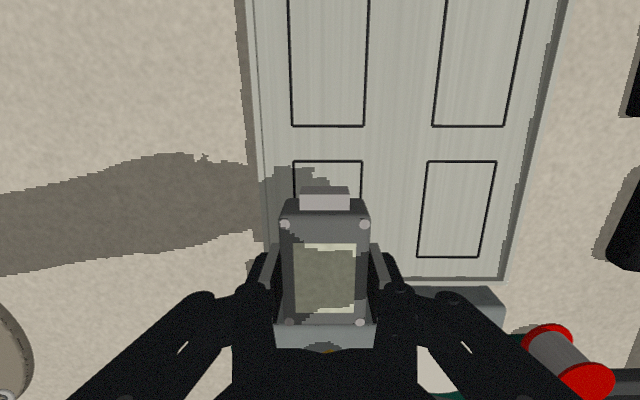

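The view shows the module held straight above the near bay, whose far edge is at row 160. I'm lowering and releasing it.

Call:
move_arm([
  [-0.4, 1, 20, 0, 30],
  [-0.4, 1, 40, 0, 30],
  [-0.4, 1, 46, 0, 30],
  [-0.4, 1, 48, 0, 30],
  [-0.4, 1, 48, 0, 30],
])

```text
t: 24.38
tcp_pos: [478.6, 166.5, 81.0]
ee_rot: [2.278, 2.163, 0.002]
contact_force: [-0.4, -0.6, -1.3]
grip_width: 0.501
grasp_force: 61.6
```

Call:
move_arm([
  [0, 0, 0, 0, 48],
  [0, 0, 0, 0, 54],
  [0, 0, 0, 0, 56],
  [0, 0, -20, 0, 58],
  [0, 0, -60, 0, 70],
])

```text
t: 25.0
tcp_pos: [477.0, 165.8, 139.9]
ee_rot: [-2.278, -2.163, 0.005]
contact_force: [0.0, 0.7, 0.3]
grip_width: 0.818
grasp_force: 0.0
```

Call:
move_arm([
  [0, 0, -50, 0, 70],
  [0, 0, -60, 0, 70],
  [0, 0, -60, 0, 70],
  [0, 0, -60, 0, 70],
  [0, 0, -60, 0, 70],
])

```text
t: 25.62
tcp_pos: [477.3, 166.0, 199.0]
ee_rot: [-2.278, -2.163, 0.004]
contact_force: [-0.1, -0.0, -0.6]
grip_width: 0.816
grasp_force: 0.0
```

```bash
cat > pl.py <<'E'
from h import *
# placed modules (tops at z~100) and bay outlines in jig axes, by wrist picture
def placed(p=None):
    p=p or shot('wrist'); v,u=np.mgrid[0:400,0:640]; W=world(p,u,v); ok=p['depth']>0
    c,s=np.cos(np.radians(-3)),np.sin(np.radians(-3))
    X=(W[...,0]-474.2)*c+(W[...,1]-46)*s-45; Y=-(W[...,0]-474.2)*s+(W[...,1]-46)*c-135
    on=ok&(abs(X)<93)&(Y>-72)&(Y<155)
    def rects(mask,tag,amin):
        n,l,st,_=cv2.connectedComponentsWithStats(mask.astype(np.uint8))
        for i in range(1,n):
            if st[i,4]<amin: continue
            m=l==i; cc,sz,a=cv2.minAreaRect(np.c_[X[m],Y[m]].astype(np.float32)); a=(a+45)%90-45
            print(tag,'jig c',np.round(cc,1),np.round(sz,1),'yaw',round(a,1),'z',np.median(W[m][:,2]).round(1),'X',X[m].min().round(1),X[m].max().round(1),'Y',Y[m].min().round(1),Y[m].max().round(1))
    rects(on&(W[...,2]>96)&(W[...,2]<106),'MOD',100)
    g=p['image'].mean(2)
    rects(on&(abs(W[...,2]-72)<4)&(g<cv2.medianBlur(p['image'],15).mean(2)-25),'bay',40)
if __name__=='__main__': placed()
E
python3 pl.py; python3 m.py 2>&1 | grep -A9 top | grep mod; python3 ch.py '[[475,60,280,-40],[480,-90,260,-80],[580,-150,200,-110]]'
```

```text
MOD jig c [-47.7 -13.8] [44.  63.6] yaw 0.0 z 99.8 X -69.7 -25.7 Y -45.6 18.0
bay jig c [ 1.2 37.1] [208.9 183.3] yaw -0.1 z 72.6 X -90.5 92.9 Y -67.4 141.5
bay jig c [-46.5  89.8] [50.6 78.2] yaw 0.1 z 72.0 X -71.7 -21.2 Y 50.7 128.9
bay jig c [47.6 89.9] [51.2 78.2] yaw 0.1 z 71.9 X 22.0 73.2 Y 50.8 129.0
bay jig c [-46.3 -10. ] [77.6 50.2] yaw -0.1 z 72.0 X -71.4 -21.2 Y -48.8 28.8
bay jig c [ 47.5 -10.7] [79.2 51.2] yaw -0.2 z 72.0 X 21.9 73.2 Y -50.3 28.9
mod c [ 611.7 -146.7] size [67.8 43.2] long yaw -19.9 z 27.0 [351 176  20  24]
mod c [ 583.3 -308.4] size [69.9 45.2] long yaw 8.4 z 27.1 [404 187  17  23]
mod c [ 434.6 -304.7] size [70.  44.5] long yaw -11.9 z 27.0 [402 234  17  24]
tcp [477.8 166.1 199.6] yaw -3.0 grip 70.3 F [0.6 1.  0. ] j7 -0.31
[475, 60, 280, -40] -> [-106.1    2.7  -80.4] turn 0.646 len 133.0
[480, -90, 260, -80] -> [-111.7  100.2   20. ] turn 0.698 len 151.0
[580, -150, 200, -110] -> [88.1 76.5 60. ] turn 0.524 len 131.0
```

Call:
move_arm([
  [-15, 0, -40, 0.1, 70],
  [-35, 0, -75, 0.25, 70],
  [-60, 1, -80, 0.4, 70],
  [-85, 2, -80, 0.52, 70],
  [-106, 3, -80, 0.646, 70],
])

```text
t: 26.4
tcp_pos: [475.5, 59.3, 280.2]
ee_rot: [-2.85, -1.321, -0.0]
contact_force: [0.0, 0.2, -0.4]
grip_width: 0.817
grasp_force: 0.0
```

Call:
move_arm([
  [-22, 20, 4, 0.14, 70],
  [-45, 40, 8, 0.28, 70],
  [-67, 60, 12, 0.42, 70],
  [-90, 80, 16, 0.56, 70],
  [-112, 100, 20, 0.698, 70],
])

```text
t: 27.02
tcp_pos: [480.0, -90.7, 260.0]
ee_rot: [-3.13, -0.267, 0.0]
contact_force: [0.9, -0.4, -0.1]
grip_width: 0.822
grasp_force: 0.0
```

Call:
move_arm([
  [25, 20, 12, 0.12, 70],
  [50, 40, 25, 0.24, 70],
  [75, 60, 40, 0.36, 70],
  [88, 76, 60, 0.48, 70],
  [88, 76, 60, 0.524, 70],
])

```text
t: 27.65
tcp_pos: [579.6, -150.1, 198.5]
ee_rot: [3.091, -0.55, -0.005]
contact_force: [-0.4, 0.0, -0.1]
grip_width: 0.819
grasp_force: 0.0
```

```bash
python3 ch.py '[[608,-145.3,140,-110]]'; python3 m.py | grep mod
```

```text
tcp [ 579.6 -150.1  198.5] yaw -110.2 grip 70.0 F [-0.4  0.  -0.1] j7 -1.29
[608, -145.3, 140, -110] -> [ 25.  -14.3  58.5] turn -0.003 len 65.0
mod c [ 579.3 -305.6] size [64.6 43.9] long yaw 9.0 z 27.7 [432  89  60  72]
mod c [ 608.  -143.2] size [63.8 44. ] long yaw -19.1 z 27.8 [288 123  42  59]
mod c [ 430.5 -301.7] size [64.6 44.1] long yaw -12.1 z 27.5 [463 218  41  52]
mod c [ 584.2 -308.8] size [71.1 44.1] long yaw 8.0 z 27.0 [404 186  17  24]
mod c [ 435.3 -306.2] size [71.6 44.2] long yaw -13.6 z 27.3 [401 234  18  24]
```

Call:
move_arm([
  [13, -8, 20, -0.01, 70],
  [25, -15.5, 40, -0.02, 70],
  [25, -15.5, 58, -0.02, 70],
  [25, -15.5, 58, -0.02, 70],
  [25, -15.5, 58, -0.02, 70],
])

```text
t: 28.38
tcp_pos: [608.6, -143.7, 143.2]
ee_rot: [-3.099, 0.516, -0.001]
contact_force: [0.4, 0.2, 0.7]
grip_width: 0.817
grasp_force: 0.0
```

```bash
python3 k.py w4; python3 ch.py '[[0,0,8,-109]]'
```

```text
px [ 300  158   48   65 3002] tool-frame c [-1.3 -0.2] size [63.2 44. ] long vs tool x deg 0.2 world [ 609.5 -143.6   27.9]
shift [-622.8   61.2  142.6] turn -1.901 | tcp [ 608.9 -143.7  143.3] yaw -108.9 j [-0.48  0.65  0.89  1.8  -0.61  0.98 -1.24]
tcp [ 608.9 -143.7  143.3] yaw -108.9 grip 70.0 F [ 0.5 -0.7 -0.3] j7 -1.24
[0, 0, 8, -109] -> [-622.6   61.2  135.3] turn 0.002 len 640.0
```

Call:
move_arm([
  [-1.3, 0, 30, 0, 70],
  [-1.3, 0, 70, 0, 70],
  [-1.3, 0, 110, 0, 70],
  [-1.3, 0, 128, 0, 70],
  [-1.3, 0, 135, 0, 70],
])

```text
t: 29.05
tcp_pos: [607.8, -143.1, 7.3]
ee_rot: [3.099, -0.515, 0.0]
contact_force: [0.1, -0.4, 0.5]
grip_width: 0.82
grasp_force: 0.0
```

Call:
move_arm([
  [0, 0, 0, 0, 60],
  [0, 0, 0, 0, 45],
  [0, 0, 0, 0, 30],
  [0, 0, 0, 0, 30],
  [0, 0, 0, 0, 30],
])

```text
t: 29.68
tcp_pos: [608.7, -143.2, 8.9]
ee_rot: [-3.099, 0.515, -0.004]
contact_force: [-1.2, 1.4, 5.7]
grip_width: 0.497
grasp_force: 62.2
```

```bash
python3 ch.py '[[600,-120,200,-80],[575,25,220,-40],[573.4,161.4,180,-3],[573.4,161.4,130,-3]]'
```

```text
tcp [ 608.7 -143.2    8.9] yaw -108.9 grip 42.5 F [-1.2  1.4  5.7] j7 -1.12
[600, -120, 200, -80] -> [ -15.7  -19.2 -191.1] turn -0.504 len 193.0
[575, 25, 220, -40] -> [   0.6 -147.1  -20. ] turn -0.698 len 148.0
[573.4, 161.4, 180, -3] -> [103.5 -88.9  40. ] turn -0.646 len 142.0
[573.4, 161.4, 130, -3] -> [ 0.  0. 50.] turn -0.0 len 50.0
```

Call:
move_arm([
  [0, 0, -20, 0, 30],
  [0, 0, -60, -0.1, 30],
  [-5, -6, -105, -0.23, 30],
  [-10, -12, -150, -0.36, 30],
  [-16, -19, -191, -0.504, 30],
])

```text
t: 30.3
tcp_pos: [598.5, -120.0, 201.3]
ee_rot: [3.129, 0.28, 0.002]
contact_force: [1.0, -0.6, -0.6]
grip_width: 0.502
grasp_force: 61.3
```

Call:
move_arm([
  [0, -29, -10, -0.14, 30],
  [0, -58, -20, -0.28, 30],
  [0, -87, -20, -0.42, 30],
  [0, -117, -20, -0.56, 30],
  [0.6, -147, -20, -0.698, 30],
])

```text
t: 30.92
tcp_pos: [573.3, 25.5, 219.6]
ee_rot: [2.845, 1.333, 0.002]
contact_force: [1.0, 0.7, -1.2]
grip_width: 0.499
grasp_force: 61.4
```

Call:
move_arm([
  [21, -18, 0, -0.13, 30],
  [42, -36, 0, -0.26, 30],
  [63, -53, 10, -0.39, 30],
  [84, -71, 25, -0.52, 30],
  [103.5, -89, 40, -0.646, 30],
])

```text
t: 31.55
tcp_pos: [572.1, 162.0, 179.2]
ee_rot: [2.274, 2.166, 0.002]
contact_force: [0.3, -0.1, -1.8]
grip_width: 0.495
grasp_force: 61.4
```

Call:
move_arm([
  [0, 0, 30, 0, 30],
  [0, 0, 60, 0, 30],
  [0, 0, 80, 0, 30],
  [0, 0, 80, 0, 30],
  [0, 0, 80, 0, 30],
])

```text
t: 32.17
tcp_pos: [572.8, 161.5, 99.8]
ee_rot: [2.278, 2.162, 0.002]
contact_force: [0.6, 0.2, -1.1]
grip_width: 0.497
grasp_force: 61.3
```

```bash
python3 ch.py '[[573.4,161.4,81,-3]]'; sed -i 's/if __name__/def held(p=None):\n    from g import tool\n    p=p or shot("wrist"); T,Rt,o=tool(); v,u=np.mgrid[0:400,0:640]; W=world(p,u,v); L=Rt.inv().apply((W-T).reshape(-1,3)).reshape(W.shape); s=(p["depth"]>0)\&(abs(L[...,2]+19)<4)\&(abs(L[...,0])<45)\&(abs(L[...,1])<21)\n    print("held top in tool: x",np.percentile(L[s][:,0],[1,99]).round(1),"y",np.percentile(L[s][:,1],[1,99]).round(1),s.sum())\nif __name__/' pl.py; python3 -c "
import pl; from h import *
p=shot('wrist'); pl.placed(p); pl.held(p)"
```

```text
tcp [572.8 161.5  99.8] yaw -3.0 grip 42.5 F [ 0.6  0.2 -1.1] j7 -0.17
[573.4, 161.4, 81, -3] -> [-0.1  0.6 18.8] turn -0.0 len 19.0
MOD jig c [46.7 25.6] [ 1.1 24. ] yaw -0.5 z 101.6 X 34.7 58.7 Y 25.0 26.2
MOD jig c [-47.2 -13.6] [44.7 63.5] yaw 0.7 z 99.8 X -69.9 -25.0 Y -45.5 18.2
bay jig c [-46.7  83.1] [65.1 52.4] yaw -0.0 z 72.0 X -72.9 -20.5 Y 50.5 115.6
bay jig c [47.5 83.2] [65.3 50.7] yaw -0.1 z 72.1 X 22.1 72.9 Y 50.5 115.9
bay jig c [ 90.3 107.3] [17.   3.5] yaw -1.9 z 72.3 X 88.4 92.1 Y 98.8 115.8
bay jig c [90.3 29.9] [  3.7 117.3] yaw 0.2 z 72.1 X 88.4 92.1 Y -28.7 88.6
bay jig c [-46.4 -11. ] [50.9 79.3] yaw 0.2 z 72.1 X -72.0 -20.8 Y -50.5 28.6
bay jig c [47.5 18. ] [21.6 50.4] yaw -1.0 z 72.1 X 22.3 72.7 Y 6.8 28.7
held top in tool: x [-30.   31.7] y [-20.6  20.4] 9440
```

Call:
move_arm([
  [-0.6, 0.8, 10, 0, 30],
  [-0.6, 0.8, 16, 0, 30],
  [-0.6, 0.8, 19, 0, 30],
  [-0.6, 0.8, 19, 0, 30],
  [-0.6, 0.8, 19, 0, 30],
])

```text
t: 32.85
tcp_pos: [572.6, 160.9, 80.8]
ee_rot: [-2.278, -2.162, 0.0]
contact_force: [-7.1, -2.0, 16.8]
grip_width: 0.501
grasp_force: 63.5
```

Call:
move_arm([
  [0, 0, 0, 0, 48],
  [0, 0, 0, 0, 54],
  [0, 0, 0, 0, 56],
  [0, 0, -20, 0, 58],
  [0, 0, -60, 0, 70],
])

```text
t: 33.48
tcp_pos: [571.9, 160.7, 139.7]
ee_rot: [-2.278, -2.162, 0.004]
contact_force: [0.1, -0.0, -0.0]
grip_width: 0.82
grasp_force: 0.0
```

Call:
move_arm([
  [0, 0, -50, 0, 70],
  [0, 0, -70, 0, 70],
  [0, 0, -80, 0, 70],
  [0, 0, -80, 0, 70],
  [0, 0, -80, 0, 70],
])

```text
t: 34.1
tcp_pos: [572.1, 160.9, 218.3]
ee_rot: [-2.278, -2.163, 0.003]
contact_force: [0.5, 0.4, -0.1]
grip_width: 0.818
grasp_force: 0.0
```

```bash
python3 pl.py|grep -v 2[0-9][0-9]; python3 ch.py '[[575,25,240,-30],[575,-140,240,-60],[577,-280,180,-82]]'
```

```text
MOD jig c [-47.3 -13.4] [63.1 43.9] yaw -0.1 z 99.9 X -69.2 -25.3 Y -44.9 18.2
MOD jig c [ 46.6 -14.3] [44.  63.2] yaw 0.1 z 99.8 X 24.6 68.6 Y -45.9 17.3
bay jig c [-90.5  84.6] [  2.1 123.4] yaw 0.1 z 74.1 X -91.6 -89.4 Y 22.9 146.3
bay jig c [-46.7  89.5] [78.7 51.3] yaw -0.1 z 72.0 X -72.4 -21.0 Y 50.2 128.9
bay jig c [47.6 89.5] [50.7 78.3] yaw 0.0 z 72.0 X 22.2 72.9 Y 50.3 128.6
bay jig c [-47.4 -10.8] [52.3 78.9] yaw 0.1 z 72.0 X -73.6 -21.2 Y -50.2 28.7
bay jig c [47.6 -9.9] [50.3 77.4] yaw 0.1 z 72.1 X 22.3 72.7 Y -48.6 28.8
tcp [572.1 160.8 218.2] yaw -3.0 grip 70.4 F [-0.3  0.1  0.1] j7 -0.24
[575, 25, 240, -30] -> [-135.5   10.   -21.8] turn 0.472 len 138.0
[575, -140, 240, -60] -> [-142.9   82.5   -0. ] turn 0.524 len 165.0
[577, -280, 180, -82] -> [-68.3 122.2  60. ] turn 0.384 len 152.0
```

Call:
move_arm([
  [-20, 2, -20, 0.09, 70],
  [-48, 4, -22, 0.18, 70],
  [-77, 6, -22, 0.28, 70],
  [-106, 8, -22, 0.38, 70],
  [-135, 10, -22, 0.472, 70],
])

```text
t: 34.78
tcp_pos: [575.2, 23.3, 240.5]
ee_rot: [-2.726, -1.562, 0.002]
contact_force: [0.0, -0.4, -0.0]
grip_width: 0.818
grasp_force: 0.0
```

Call:
move_arm([
  [-28, 16, 0, 0.1, 70],
  [-57, 33, 0, 0.2, 70],
  [-85, 49, 0, 0.3, 70],
  [-114, 66, 0, 0.4, 70],
  [-143, 82, 0, 0.524, 70],
])

```text
t: 35.4
tcp_pos: [574.7, -141.6, 241.1]
ee_rot: [3.038, 0.801, -0.0]
contact_force: [-0.2, 0.4, 0.0]
grip_width: 0.823
grasp_force: 0.0
```

Call:
move_arm([
  [-15, 26, 10, 0.1, 70],
  [-30, 55, 20, 0.2, 70],
  [-45, 82, 40, 0.3, 70],
  [-68, 122, 60, 0.384, 70],
  [-68, 122, 60, 0.384, 70],
])

```text
t: 36.02
tcp_pos: [574.0, -284.2, 179.8]
ee_rot: [3.133, 0.202, -0.006]
contact_force: [-1.1, -0.0, 0.5]
grip_width: 0.818
grasp_force: 0.0
```

```bash
python3 ch.py '[[579.5,-305.6,140,-81]]'; python3 m.py | grep mod
```

```text
tcp [ 574.  -284.2  179.8] yaw -82.6 grip 69.9 F [-1.1 -0.   0.5] j7 -0.65
[579.5, -305.6, 140, -81] -> [ 2.7 21.9 39.8] turn -0.028 len 46.0
mod c [ 531.6 -304.4] size [64.5 43.7] long yaw 9.7 z 27.7 [317 190  41  55]
mod c [ 430.  -302.1] size [64.8 44. ] long yaw -12.7 z 27.6 [300 267  49  52]
```

The module has been knocked to about (531.6, −304.4), so I'm following it.

```bash
python3 ch.py '[[531.6,-304.4,140,-80.3]]'
```

```text
tcp [ 576.4 -280.1  180.9] yaw -82.2 grip 70.3 F [-0.2  0.5  0.6] j7 -0.65
[531.6, -304.4, 140, -80.3] -> [-47.6  18.   40.9] turn -0.034 len 65.0
```

Call:
move_arm([
  [-24, 9, 15, -0.03, 70],
  [-47.6, 18, 30, -0.034, 70],
  [-47.6, 18, 41, -0.034, 70],
  [-47.6, 18, 41, -0.034, 70],
  [-47.6, 18, 41, -0.034, 70],
])

```text
t: 36.75
tcp_pos: [534.1, -302.4, 140.8]
ee_rot: [3.129, 0.274, 0.002]
contact_force: [0.2, -0.7, -0.2]
grip_width: 0.818
grasp_force: 0.0
```

```bash
python3 k.py w5; python3 ch.py '[[0,0,8,-80]]'
```

```text
px [ 303  160   48   66 3046] tool-frame c [-2.8  1.6] size [64. 44.] long vs tool x deg 0.2 world [ 533.3 -304.3   27.8]
shift [-473.4 -390.8  140.1] turn -1.396 | tcp [ 533.9 -302.6  140.8] yaw -80.0 j [-0.14  0.59  0.79  1.83 -0.52  0.93 -0.52]
tcp [ 533.9 -302.6  140.8] yaw -80.0 grip 70.1 F [-0.1  0.3 -0.5] j7 -0.52
[0, 0, 8, -80] -> [-473.3 -390.7  132.8] turn 0.0 len 628.0
```

Call:
move_arm([
  [-2.8, 1.6, 30, 0, 70],
  [-2.8, 1.6, 70, 0, 70],
  [-2.8, 1.6, 110, 0, 70],
  [-2.8, 1.6, 126, 0, 70],
  [-2.8, 1.6, 132.5, 0, 70],
])

```text
t: 37.42
tcp_pos: [530.5, -305.4, 7.7]
ee_rot: [3.13, 0.272, -0.0]
contact_force: [0.5, -0.1, 0.8]
grip_width: 0.819
grasp_force: 0.0
```

Call:
move_arm([
  [0, 0, 0, 0, 60],
  [0, 0, 0, 0, 45],
  [0, 0, 0, 0, 30],
  [0, 0, 0, 0, 30],
  [0, 0, 0, 0, 30],
])

```text
t: 38.05
tcp_pos: [530.9, -305.8, 9.4]
ee_rot: [3.129, 0.271, 0.003]
contact_force: [-0.9, 0.7, 6.1]
grip_width: 0.498
grasp_force: 62.1
```

```bash
python3 ch.py '[[540,-270,200,-60],[560,-60,220,-35],[577,130,220,-10],[578.8,261.3,180,-3],[578.8,261.3,100,-3]]'
```

```text
tcp [ 530.9 -305.8    9.4] yaw -80.1 grip 42.6 F [-0.9  0.7  6.1] j7 -0.4
[540, -270, 200, -60] -> [  15.1  -33.7 -190.6] turn -0.351 len 194.0
[560, -60, 220, -35] -> [ 122.3 -171.9  -20. ] turn -0.436 len 212.0
[577, 130, 220, -10] -> [165.4 -95.1  -0. ] turn -0.436 len 191.0
[578.8, 261.3, 180, -3] -> [129.6 -21.   40. ] turn -0.122 len 137.0
[578.8, 261.3, 100, -3] -> [ 0.  0. 80.] turn -0.0 len 80.0
```

Call:
move_arm([
  [0, 0, -20, 0, 30],
  [0, 0, -60, -0.06, 30],
  [5, -11, -105, -0.15, 30],
  [10, -22, -150, -0.25, 30],
  [15, -34, -191, -0.351, 30],
])

```text
t: 38.67
tcp_pos: [538.9, -269.3, 201.8]
ee_rot: [3.033, 0.817, 0.002]
contact_force: [0.4, -0.2, -1.0]
grip_width: 0.5
grasp_force: 61.2
```

Call:
move_arm([
  [24, -34, -10, -0.09, 30],
  [48, -69, -20, -0.18, 30],
  [73, -103, -20, -0.27, 30],
  [98, -137, -20, -0.35, 30],
  [122, -172, -20, -0.436, 30],
])

```text
t: 39.3
tcp_pos: [558.5, -58.4, 220.2]
ee_rot: [2.785, 1.453, 0.002]
contact_force: [0.5, 1.1, -1.2]
grip_width: 0.499
grasp_force: 61.2
```

Call:
move_arm([
  [33, -19, 0, -0.09, 30],
  [66, -38, 0, -0.18, 30],
  [99, -57, 0, -0.27, 30],
  [132, -76, 0, -0.35, 30],
  [165, -95, 0, -0.436, 30],
])

```text
t: 39.92
tcp_pos: [575.6, 132.1, 219.5]
ee_rot: [2.403, 2.023, 0.001]
contact_force: [-0.3, 0.1, -0.9]
grip_width: 0.5
grasp_force: 61.2
```

Call:
move_arm([
  [32, -5, 0, -0.03, 30],
  [65, -10, 0, -0.06, 30],
  [98, -16, 10, -0.09, 30],
  [130, -21, 25, -0.122, 30],
  [130, -21, 40, -0.122, 30],
])

```text
t: 40.55
tcp_pos: [576.2, 266.8, 176.7]
ee_rot: [-2.271, -2.168, 0.001]
contact_force: [-0.9, -0.4, -1.1]
grip_width: 0.501
grasp_force: 61.2
```

Call:
move_arm([
  [0, 0, 30, 0, 30],
  [0, 0, 60, 0, 30],
  [0, 0, 80, 0, 30],
  [0, 0, 80, 0, 30],
  [0, 0, 80, 0, 30],
])

```text
t: 41.18
tcp_pos: [578.2, 262.1, 99.6]
ee_rot: [2.28, 2.161, 0.002]
contact_force: [0.5, 0.0, -0.7]
grip_width: 0.497
grasp_force: 61.2
```

```bash
python3 ch.py '[[578.8,261.3,81,-3]]'; python3 -c "
import pl; from h import *
p=shot('wrist'); pl.placed(p); pl.held(p)"
```

```text
tcp [578.2 262.1  99.6] yaw -3.1 grip 42.5 F [ 0.5  0.  -0.7] j7 -0.34
[578.8, 261.3, 81, -3] -> [-0.8  0.6 18.6] turn -0.001 len 19.0
MOD jig c [ 46.6 127.9] [24.  1.] yaw 0.0 z 101.9 X 34.6 58.6 Y 127.4 128.4
MOD jig c [ 29.7 119.8] [8.6 1.3] yaw 4.7 z 101.0 X 25.4 34.0 Y 118.8 120.4
MOD jig c [48.  16.8] [26.4  2.9] yaw 0.2 z 97.2 X 34.8 61.2 Y 15.3 18.2
MOD jig c [-30.2 -13.6] [37.5 18. ] yaw -35.5 z 99.7 X -48.0 -24.9 Y -24.5 6.7
bay jig c [-59.4 154.7] [15.5  0.7] yaw 1.3 z 71.9 X -67.1 -51.6 Y 154.2 155.0
bay jig c [ 13.5 154.6] [ 0.7 16.5] yaw -0.1 z 71.5 X 5.2 21.7 Y 154.2 154.9
bay jig c [ 50.5 154.5] [16.1  0.7] yaw 0.0 z 71.1 X 42.5 58.6 Y 154.2 154.9
bay jig c [ 91.  114.1] [12.2 83.7] yaw 7.4 z 71.9 X 79.7 92.1 Y 72.0 154.9
bay jig c [-46.7  89. ] [79.6 51.5] yaw -0.1 z 72.0 X -72.5 -20.9 Y 49.2 128.9
bay jig c [ 47.  120.6] [19.1 52.6] yaw -3.8 z 72.1 X 20.9 72.8 Y 109.4 128.8
bay jig c [-69.   26.1] [11.8  5.2] yaw 42.2 z 72.0 X -72.2 -63.0 Y 20.8 29.3
bay jig c [71.5  5. ] [20.3  2.1] yaw -3.5 z 72.0 X 70.7 72.8 Y -5.1 15.2
held top in tool: x [-28.5  33.2] y [-20.6  20.3] 9428
```

Call:
move_arm([
  [-2.7, 1.2, 10, 0, 30],
  [-2.7, 1.2, 16, 0, 30],
  [-2.7, 1.2, 18.5, 0, 30],
  [-2.7, 1.2, 18.5, 0, 30],
  [-2.7, 1.2, 18.5, 0, 30],
])

```text
t: 41.85
tcp_pos: [578.3, 258.9, 81.2]
ee_rot: [-2.28, -2.161, 0.001]
contact_force: [-4.8, -2.4, 9.8]
grip_width: 0.502
grasp_force: 62.4
```

Call:
move_arm([
  [0, 0, 0, 0, 48],
  [0, 0, 0, 0, 54],
  [0, 0, 0, 0, 56],
  [0, 0, -20, 0, 58],
  [0, 0, -60, 0, 70],
])

```text
t: 42.48
tcp_pos: [577.6, 259.0, 140.6]
ee_rot: [-2.279, -2.162, 0.004]
contact_force: [-0.2, 0.2, -0.3]
grip_width: 0.816
grasp_force: 0.0
```

Call:
move_arm([
  [-20, 0, -50, 0, 70],
  [-50, 0, -100, 0, 70],
  [-80, 0, -140, 0, 70],
  [-80, 0, -140, 0, 70],
  [-80, 0, -140, 0, 70],
])

```text
t: 43.1
tcp_pos: [573.9, 180.0, 280.7]
ee_rot: [-2.279, -2.162, -0.001]
contact_force: [0.1, 1.6, -0.4]
grip_width: 0.82
grasp_force: 0.0
```

```bash
python3 pl.py|grep -v 2[0-9][0-9]; python3 m.py|grep -A9 top|grep mod; python3 ch.py '[[540,20,260,-40],[470,-160,260,-75],[432,-270,180,-102]]'
```

```text
MOD jig c [47.  85.1] [43.8 62.8] yaw 0.3 z 99.8 X 25.1 69.0 Y 53.8 116.5
MOD jig c [-47.4 -13.3] [62.8 44.3] yaw -0.3 z 99.8 X -69.7 -25.4 Y -44.8 18.2
MOD jig c [ 46.7 -14.4] [63.3 43.5] yaw -0.7 z 99.8 X 24.6 68.6 Y -45.7 17.1
bay jig c [-90.4  93.6] [  1.4 121.9] yaw 0.1 z 74.1 X -91.1 -89.7 Y 32.7 154.6
bay jig c [-46.7  90. ] [78.  51.6] yaw -0.1 z 72.0 X -72.4 -20.8 Y 51.0 129.0
bay jig c [ 29.6 122.8] [10.3 13.4] yaw -0.4 z 71.9 X 22.9 36.4 Y 117.7 128.0
bay jig c [70.9 91.4] [19.2 78.9] yaw 12.6 z 71.9 X 52.9 72.9 Y 51.1 127.9
bay jig c [19.6 70.7] [ 8.  39.2] yaw 0.4 z 71.9 X 15.7 23.8 Y 51.2 90.4
bay jig c [-46.6 -10.4] [51.1 78.6] yaw 0.1 z 71.9 X -72.1 -21.0 Y -49.7 28.9
bay jig c [ 47.5 -10. ] [77.9 49.7] yaw -0.2 z 71.9 X 22.8 72.4 Y -49.1 28.9
mod c [ 435.3 -305.3] size [70.4 43.9] long yaw -11.5 z 27.4 [401 233  18  25]
tcp [573.4 180.4 279.1] yaw -2.9 grip 69.6 F [-0.2  0.   0.5] j7 -0.3
[540, 20, 260, -40] -> [-161.9  -25.1   19.1] turn 0.647 len 165.0
[470, -160, 260, -75] -> [-182.9   62.1   -0. ] turn 0.611 len 193.0
[432, -270, 180, -102] -> [-65.2  96.4  80. ] turn 0.471 len 141.0
```

Call:
move_arm([
  [-32, -5, 4, 0.13, 70],
  [-65, -10, 8, 0.26, 70],
  [-97, -15, 12, 0.39, 70],
  [-130, -20, 16, 0.52, 70],
  [-162, -25, 19, 0.647, 70],
])

```text
t: 43.88
tcp_pos: [540.0, 18.6, 260.2]
ee_rot: [-2.85, -1.321, 0.003]
contact_force: [1.4, -0.3, -0.4]
grip_width: 0.822
grasp_force: 0.0
```

Call:
move_arm([
  [-37, 12, 0, 0.12, 70],
  [-73, 25, 0, 0.24, 70],
  [-110, 37, 0, 0.36, 70],
  [-146, 50, 0, 0.48, 70],
  [-183, 62, 0, 0.611, 70],
])

```text
t: 44.5
tcp_pos: [469.7, -161.2, 260.6]
ee_rot: [3.116, 0.403, -0.002]
contact_force: [-0.8, -0.6, 0.3]
grip_width: 0.821
grasp_force: 0.0
```

Call:
move_arm([
  [-20, 30, 15, 0.12, 70],
  [-40, 60, 30, 0.24, 70],
  [-60, 90, 50, 0.36, 70],
  [-65, 96, 80, 0.471, 70],
  [-65, 96, 80, 0.471, 70],
])

```text
t: 45.12
tcp_pos: [430.3, -269.7, 179.2]
ee_rot: [-3.124, 0.331, 0.009]
contact_force: [-0.4, -0.4, -0.2]
grip_width: 0.817
grasp_force: 0.0
```

Call:
move_arm([
  [6, 30, 20, 0, 70],
  [6, 30, 40, 0, 70],
  [6, 30, 40, 0, 70],
  [6, 30, 40, 0, 70],
  [6, 30, 40, 0, 70],
])

```text
t: 45.75
tcp_pos: [432.5, -300.8, 142.3]
ee_rot: [3.124, -0.329, 0.002]
contact_force: [-0.2, 0.3, -0.1]
grip_width: 0.819
grasp_force: 0.0
```

```bash
python3 k.py w6; python3 ch.py '[[0,0,8,-102]]'
```

```text
px [ 303  159   48   66 2997] tool-frame c [-2.6  2. ] size [63.8 44. ] long vs tool x deg 1.1 world [ 431.7 -302.5   27.8]
shift [-485.7 -204.1  141.5] turn -1.781 | tcp [ 432.4 -300.7  142.1] yaw -102.0 j [-0.18  0.47  0.86  2.04 -0.47  0.85 -0.82]
tcp [ 432.4 -300.7  142.1] yaw -102.0 grip 69.9 F [0.  0.2 0.1] j7 -0.82
[0, 0, 8, -102] -> [-485.5 -204.1  134.1] turn -0.0 len 543.0
```

Call:
move_arm([
  [-2.6, 2, 30, 0.019, 70],
  [-2.6, 2, 70, 0.019, 70],
  [-2.6, 2, 110, 0.019, 70],
  [-2.6, 2, 127, 0.019, 70],
  [-2.6, 2, 133.5, 0.019, 70],
])

```text
t: 46.42
tcp_pos: [428.8, -302.5, 7.7]
ee_rot: [-3.121, 0.361, 0.0]
contact_force: [0.7, -0.8, 0.1]
grip_width: 0.818
grasp_force: 0.0
```

Call:
move_arm([
  [0, 0, 0, 0, 60],
  [0, 0, 0, 0, 45],
  [0, 0, 0, 0, 30],
  [0, 0, 0, 0, 30],
  [0, 0, 0, 0, 30],
])

```text
t: 47.05
tcp_pos: [429.5, -302.7, 9.2]
ee_rot: [3.121, -0.361, 0.003]
contact_force: [-1.3, 1.8, 6.8]
grip_width: 0.503
grasp_force: 61.1
```

```bash
python3 ch.py '[[445,-270,200,-80],[480,-80,260,-45],[484,110,260,-15],[484.8,265,200,-3],[484.8,265,100,-3]]'
```

```text
tcp [ 429.5 -302.7    9.2] yaw -103.2 grip 43.0 F [-1.3  1.8  6.8] j7 -0.65
[445, -270, 200, -80] -> [   7.6  -35.4 -190.8] turn -0.405 len 194.0
[480, -80, 260, -45] -> [  67.5 -181.   -60. ] turn -0.611 len 202.0
[484, 110, 260, -15] -> [ 137.2 -131.5   -0. ] turn -0.524 len 190.0
[484.8, 265, 200, -3] -> [149.9 -39.3  60. ] turn -0.209 len 166.0
[484.8, 265, 100, -3] -> [  0.   0. 100.] turn -0.0 len 100.0
```

Call:
move_arm([
  [0, 0, -20, 0, 30],
  [0, 0, -60, -0.06, 30],
  [2, -11, -105, -0.17, 30],
  [5, -22, -150, -0.29, 30],
  [8, -35, -191, -0.405, 30],
])

```text
t: 47.68
tcp_pos: [444.4, -270.1, 200.9]
ee_rot: [3.129, 0.279, 0.002]
contact_force: [0.4, 0.3, -1.0]
grip_width: 0.496
grasp_force: 61.5
```

Call:
move_arm([
  [13, -36, -20, -0.12, 30],
  [27, -72, -40, -0.24, 30],
  [40, -108, -60, -0.36, 30],
  [54, -144, -60, -0.48, 30],
  [67.5, -181, -60, -0.611, 30],
])

```text
t: 48.3
tcp_pos: [479.5, -79.1, 259.7]
ee_rot: [-2.9, -1.208, -0.003]
contact_force: [-0.4, -0.3, -0.6]
grip_width: 0.498
grasp_force: 61.6
```

Call:
move_arm([
  [27, -26, 0, -0.1, 30],
  [55, -52, 0, -0.21, 30],
  [82, -79, 0, -0.31, 30],
  [110, -105, 0, -0.42, 30],
  [137, -131, 0, -0.524, 30],
])

```text
t: 48.92
tcp_pos: [483.5, 110.5, 259.3]
ee_rot: [-2.488, -1.918, -0.001]
contact_force: [-0.1, -0.6, -1.4]
grip_width: 0.502
grasp_force: 61.6
```

Call:
move_arm([
  [37, -10, 0, -0.05, 30],
  [75, -20, 10, -0.1, 30],
  [112, -30, 20, -0.15, 30],
  [150, -39, 40, -0.209, 30],
  [150, -39, 60, -0.209, 30],
])

```text
t: 49.55
tcp_pos: [483.6, 269.4, 197.1]
ee_rot: [-2.269, -2.171, 0.0]
contact_force: [0.2, -1.1, -0.6]
grip_width: 0.502
grasp_force: 61.6
```

Call:
move_arm([
  [0, 0, 40, 0, 30],
  [0, 0, 75, 0, 30],
  [0, 0, 100, 0, 30],
  [0, 0, 100, 0, 30],
  [0, 0, 100, 0, 30],
])

```text
t: 50.18
tcp_pos: [485.1, 265.0, 99.2]
ee_rot: [2.278, 2.164, 0.001]
contact_force: [0.2, -0.4, -1.0]
grip_width: 0.497
grasp_force: 61.6
```

```bash
python3 ch.py '[[484.8,265,81,-3]]'; python3 -c "
import pl; from h import *
p=shot('wrist'); pl.placed(p); pl.held(p)"
```

```text
tcp [485.1 265.   99.2] yaw -2.9 grip 42.4 F [ 0.2 -0.4 -1. ] j7 -0.46
[484.8, 265, 81, -3] -> [ 0.  -0.3 18.2] turn 0.001 len 18.0
MOD jig c [-46.7 125.1] [23.9  0.9] yaw 0.1 z 101.2 X -58.6 -34.7 Y 124.6 125.6
MOD jig c [-63.6 117. ] [8.7 1.2] yaw 7.8 z 101.1 X -67.8 -59.3 Y 115.8 117.5
MOD jig c [46.6 85.7] [44.7 63.6] yaw 0.1 z 99.8 X 24.3 69.0 Y 53.9 117.5
MOD jig c [-47.8  16.9] [42.3  4.6] yaw 0.5 z 97.7 X -69.0 -26.7 Y 14.6 19.3
MOD jig c [ 29.8 -13.8] [18.2 40.7] yaw 34.9 z 99.7 X 24.0 48.4 Y -26.2 7.2
bay jig c [-90.3 134.1] [41.3  0.7] yaw -0.2 z 73.9 X -90.8 -90.0 Y 113.4 154.7
bay jig c [ 86.2 153.6] [13.3  2.5] yaw 1.0 z 72.0 X 79.5 92.8 Y 152.5 155.0
bay jig c [-46.8 118.4] [20.7 51.2] yaw -0.4 z 72.0 X -72.4 -21.2 Y 107.9 128.7
bay jig c [47.8 89.8] [51.2 78.4] yaw 0.0 z 72.0 X 22.2 73.4 Y 50.6 129.0
bay jig c [69.  25.6] [ 7.2 14.6] yaw -42.7 z 72.0 X 61.1 72.8 Y 18.7 28.7
bay jig c [-22.3   3.7] [ 1.7 17.1] yaw 1.8 z 72.0 X -23.4 -21.4 Y -4.9 12.3
held top in tool: x [-28.8  32.6] y [-20.6  20.2] 9370
```

Tip at 125.6 and X −46.7: spot on. Lowering and releasing.

Call:
move_arm([
  [0, 0.3, 10, 0, 30],
  [0, 0.3, 15, 0, 30],
  [0, 0.3, 18, 0, 30],
  [0, 0.3, 18, 0, 30],
  [0, 0.3, 18, 0, 30],
])

```text
t: 50.85
tcp_pos: [484.8, 264.2, 81.1]
ee_rot: [-2.278, -2.163, 0.0]
contact_force: [-2.3, -1.5, 5.1]
grip_width: 0.503
grasp_force: 62.4
```

Call:
move_arm([
  [0, 0, 0, 0, 48],
  [0, 0, 0, 0, 54],
  [0, 0, 0, 0, 56],
  [0, 0, -20, 0, 58],
  [0, 0, -60, 0, 70],
])

```text
t: 51.48
tcp_pos: [483.9, 263.7, 140.1]
ee_rot: [-2.278, -2.163, 0.006]
contact_force: [0.9, -0.0, 0.1]
grip_width: 0.813
grasp_force: 0.0
```

Call:
move_arm([
  [-20, 20, -50, 0, 70],
  [-60, 30, -100, 0, 70],
  [-110, 40, -150, 0, 70],
  [-120, 40, -190, 0, 70],
  [-120, 40, -190, 0, 70],
])

```text
t: 52.1
tcp_pos: [521.0, 140.6, 334.9]
ee_rot: [2.281, 2.157, 0.012]
contact_force: [0.1, 1.0, 0.1]
grip_width: 0.821
grasp_force: 0.0
```

```bash
python3 - <<'E'
from h import *
import pl,c
p=shot('wrist','w7'); pl.placed(p); 
try: c.jigfit(p)
except Exception as e: print(e)
for n in ['side','top']:
    q=shot(n,n+'9'); 
    for d in ctrl.outline_of(q,'startkey')[:1]: C=cloud(q,d['mask']); C=C[C[:,2]>62]; print(n,'key',d['p'],C[:,:2].min(0),C[:,:2].max(0),np.median(C,0).round(1))
E
python3 ch.py '[[535,60,280,-30],[540,-150,280,-60],[541,-330,220,-80],[541,-434,160,-80]]'
```

```text
MOD jig c [-46.4  84.6] [43.9 63.8] yaw 0.2 z 99.7 X -68.4 -24.5 Y 52.8 116.5
MOD jig c [47.1 85. ] [62.6 44.1] yaw -0.1 z 99.8 X 25.0 69.1 Y 53.6 116.3
MOD jig c [-47.7 -13.9] [44.1 63.9] yaw 0.1 z 99.8 X -69.7 -25.6 Y -45.9 18.1
MOD jig c [ 46.7 -14.6] [62.7 44.2] yaw -0.3 z 99.8 X 24.6 68.8 Y -46.0 16.8
bay jig c [90.4 44.3] [  3.7 221.2] yaw 0.0 z 72.0 X 88.6 92.3 Y -66.3 154.9
bay jig c [-49.5  89.9] [78.8 56.2] yaw -1.1 z 72.0 X -78.1 -21.1 Y 50.8 129.0
bay jig c [ 27.1 125.8] [17.2  8.8] yaw 39.0 z 71.7 X 22.5 36.0 Y 117.6 128.9
bay jig c [47.1 80.4] [64.7 56.8] yaw -6.9 z 71.9 X 15.9 72.4 Y 50.5 115.7
bay jig c [-50.2 -10.4] [58.2 77.3] yaw 0.2 z 72.0 X -79.4 -21.1 Y -48.9 28.2
bay jig c [25.3 -7.8] [80.3 23.5] yaw -15.6 z 71.9 X 17.1 47.4 Y -49.2 27.9
bay jig c [63.9 25.9] [10.9 26. ] yaw -30.5 z 71.4 X 49.9 73.0 Y 14.6 27.8
bay jig c [ 14.5 -66.3] [144.2   1.1] yaw 0.1 z 73.3 X -57.6 86.6 Y -67.0 -65.8
ring n 592 z 125.8 knob n 528 z 161.4
knob rect c [474.9  46.3] size [20.3 40.2] long-axis yaw deg -1.2
ring flat-normal yaw deg (np.float64(58.0), array([52.3, 55.3, 55.2]),
[... 296 characters left out ...]
34.8   65.3]
top key 0.64 [443.84378856 102.95309103] [621.89820516 336.52331719] [518.6 132.6  72.3]
tcp [517.8 143.1 329.3] yaw -2.9 grip 70.0 F [ 0.2 -0.5  0.2] j7 -0.35
[535, 60, 280, -30] -> [-82.1  21.4  49.3] turn 0.473 len 98.0
[540, -150, 280, -60] -> [-179.4  109.3   -0. ] turn 0.524 len 210.0
[541, -330, 220, -80] -> [-89.1 156.4  60. ] turn 0.349 len 190.0
[541, -434, 160, -80] -> [-18.1 102.4  60. ] turn -0.0 len 120.0
  return _methods._mean(a, axis=axis, dtype=dtype,
  ret = ret.dtype.type(ret / rcount)
c.py:34: RuntimeWarning: Mean of empty slice.
  (dc,dr)=cv2.minEnclosingCircle(D[:,:2].astype(np.float32)); print('dial c',np.round(dc,1),'r',round(dr,1),'z',np.median(D[:,2]).round(1),'mean',D[:,:2].mean(0).round(1))
  ret = um.true_divide(
```

View pics/w7.png

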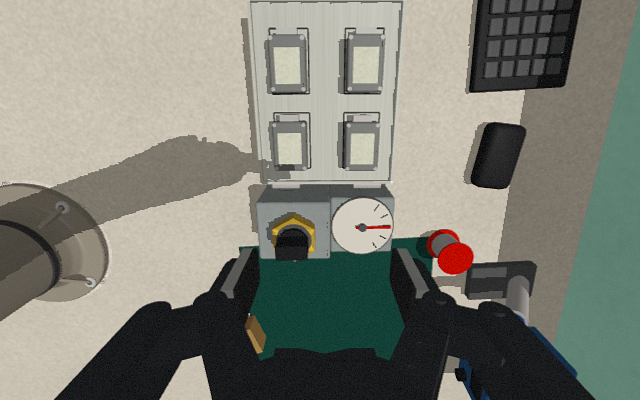

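The view shows all four modules inside their bays, label up, and the needle still on the mark at (375,227). Now the start key at (541.3, −434.7).

Call:
move_arm([
  [-16, 4, 10, 0.1, 40],
  [-32, 8, 20, 0.2, 10],
  [-49, 13, 30, 0.3, 0],
  [-65, 17, 40, 0.4, 0],
  [-82, 21, 49, 0.473, 0],
])

```text
t: 52.98
tcp_pos: [534.9, 59.4, 280.3]
ee_rot: [-2.723, -1.567, 0.003]
contact_force: [-0.2, 0.5, 0.5]
grip_width: 0.004
grasp_force: 0.0
```

Call:
move_arm([
  [-36, 22, 0, 0.1, 0],
  [-72, 44, 0, 0.2, 0],
  [-108, 66, 0, 0.3, 0],
  [-144, 88, 0, 0.42, 0],
  [-179, 109, 0, 0.524, 0],
])

```text
t: 53.6
tcp_pos: [539.7, -151.4, 281.1]
ee_rot: [-3.037, -0.805, 0.001]
contact_force: [0.5, -0.4, -0.1]
grip_width: -0.001
grasp_force: 0.0
```

Call:
move_arm([
  [-18, 31, 12, 0.07, 0],
  [-36, 62, 24, 0.14, 0],
  [-54, 94, 36, 0.21, 0],
  [-72, 125, 48, 0.28, 0],
  [-89, 156, 60, 0.349, 0],
])

```text
t: 54.22
tcp_pos: [540.3, -330.7, 220.4]
ee_rot: [-3.13, -0.268, 0.002]
contact_force: [-0.2, -0.2, -0.4]
grip_width: 0.006
grasp_force: 0.0
```

Call:
move_arm([
  [-6, 35, 20, 0, 0],
  [-12, 70, 40, 0, 0],
  [-18, 102, 60, 0, 0],
  [-18, 102, 60, 0, 0],
  [-18, 102, 60, 0, 0],
])

```text
t: 54.85
tcp_pos: [540.5, -432.7, 161.3]
ee_rot: [-3.129, -0.272, 0.001]
contact_force: [-0.7, 0.2, 0.3]
grip_width: -0.003
grasp_force: 0.0
```

```bash
python3 - <<'E'
from h import *
p=shot('wrist','w8')
for d in ctrl.outline_of(p,'startkey')[:2]:
    C=cloud(p,d['mask']); C=C[C[:,2]>63]; print('key',d['p'],d['box'],((C[:,:2].min(0)+C[:,:2].max(0))/2).round(1),(C[:,:2].max(0)-C[:,:2].min(0)).round(1),np.median(C,0).round(1))
E
python3 ch.py '[[541.3,-434.7,75,-80],[541.3,-434.7,59,-80]]'
```

```text
key 0.79 [304.4, 180.7, 337.9, 213.3] [ 540.7 -430.8] [28.3 27.8] [ 541.4 -430.6   66.6]
tcp [ 541.3 -432.1  162.1] yaw -80.0 grip -0.0 F [ 0.4  0.3 -0.7] j7 -0.41
[541.3, -434.7, 75, -80] -> [-0.4  2.6 87.1] turn -0.0 len 87.0
[541.3, -434.7, 59, -80] -> [ 0.  0. 16.] turn -0.0 len 16.0
```

View pics/w8.png

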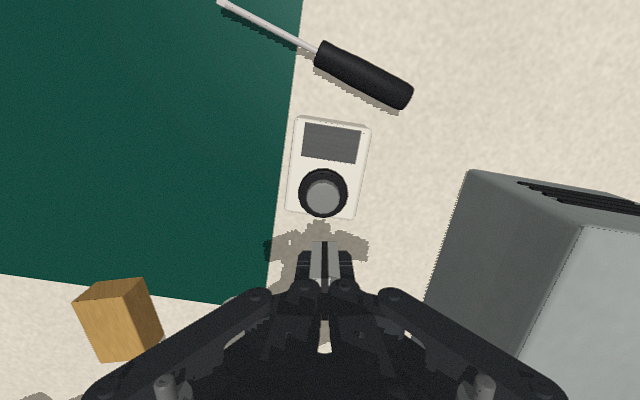

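Run:
```python
from h import *
p=shot('wrist'); print(world(p,[432,470,520,580],[290,175,350,230]).round())
```

```text
[[ 433. -580.   16.]
 [ 574. -580.   11.]
 [ 482. -581.  147.]
 [ 575. -580.  147.]]
```

The grey box face at y −580 is well clear. Pressing the key.

Call:
move_arm([
  [-0.4, 1, 35, 0, 0],
  [-0.4, 1, 70, 0, 0],
  [-0.4, 1, 87, 0, 0],
  [-0.4, 1, 92, 0, 0],
  [-0.4, 1, 95, 0, 0],
])

```text
t: 55.62
tcp_pos: [540.8, -434.8, 67.8]
ee_rot: [3.129, 0.271, 0.002]
contact_force: [-0.7, 0.1, -0.1]
grip_width: -0.004
grasp_force: 0.0
```

Call:
move_arm([
  [0, 0, 3, 0, 0],
  [0, 0, 6, 0, 0],
  [0, 0, 7, 0, 0],
  [0, 0, 8, 0, 0],
  [0, 0, 8, 0, 0],
])

```text
t: 56.25
tcp_pos: [540.9, -435.0, 61.0]
ee_rot: [3.129, 0.271, 0.003]
contact_force: [-2.8, 2.3, 14.0]
grip_width: 0.002
grasp_force: 6.9
```

Fully down: z 61.0, 14 N, bottomed out. Releasing and backing off.

Call:
move_arm([
  [0, 0, -8, 0, 0],
  [0, 0, -20, 0, 0],
  [0, 0, -50, 0, 0],
  [0, 0, -90, 0, 0],
  [0, 0, -110, 0, 0],
])

```text
t: 56.88
tcp_pos: [540.4, -435.1, 171.1]
ee_rot: [3.128, 0.27, 0.003]
contact_force: [0.4, -0.4, -0.1]
grip_width: -0.003
grasp_force: 0.0
```

Run:
```python
from h import *
import pl,m
p=shot('top'); pl.placed(p); m.mods(p,False)
for k in ['reel','flux','mug','carton','pastetin','driver','mouse']:
    d=ctrl.outline_of(p,k)
    if d: print(k,round(d[0]['p'],2),np.median(cloud(p,d[0]['mask']),0).round())
p=shot('wrist')
d=ctrl.outline_of(p,'startkey')
if d: C=cloud(p,d[0]['mask']); print('key z',np.percentile(C[:,2],[50,90]).round(1))
```

```text
MOD jig c [49.9 81.3] [43.8 64.5] yaw 0.4 z 100.2 X 27.9 71.8 Y 49.1 113.5
MOD jig c [ 49.2 -15.7] [43.5 69.4] yaw 0.1 z 99.9 X 27.5 71.1 Y -50.4 19.0
MOD jig c [-43.5  84.5] [70.8 43.3] yaw -1.1 z 99.7 X -65.2 -21.7 Y 49.2 119.9
MOD jig c [-45.1 -17.3] [64.5 43.4] yaw -1.9 z 99.8 X -66.7 -22.9 Y -49.7 15.2
bay jig c [25.2 87.4] [78.5 18.1] yaw -6.8 z 71.5 X 16.2 38.8 Y 47.7 125.2
bay jig c [ 28.4 -14.5] [21.9 77.1] yaw 2.5 z 71.6 X 17.3 41.0 Y -53.1 24.3
bay jig c [-26.1 -17.2] [82.2 31.7] yaw -17.9 z 72.2 X -53.9 -18.2 Y -52.6 24.3
bay jig c [-67.2  86.7] [78.9 13.8] yaw -2.2 z 71.6 X -75.0 -58.9 Y 47.2 126.1
bay jig c [-71.2 -21. ] [14.7 64.2] yaw 7.3 z 72.3 X -76.4 -59.9 Y -52.3 11.3
reel 0.74 [729. -43.  55.]
flux 0.55 [331. 479.  40.]
mug 0.81 [330. 481.  42.]
driver 0.8 [ 649. -446.   22.]
mouse 0.96 [798. 116.  30.]
key z [66.5 67.4]
```

All four modules are in their bays, the bystanders found in the picture haven't moved, and the key is back up.

```bash
python3 -c "
from workcell import ctrl; print(ctrl.close_job())"
```

```text
the job is handed in; nothing more can be done
None
```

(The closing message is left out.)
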